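# Deburr the bore edge of a flange all the way round

### The job

Take the swivel-blade deburring tool from its holder, hook its blade in the bore of the aluminium flange clamped in the vise, and run the blade all the way round the top edge of the bore, which was sawn by hand and is not quite round: begin at the blue ink line and go anticlockwise (seen from above) until you are back at the line. Keep the blade pulled lightly and steadily outward against every part of the edge, with a few newtons and never hard (over 15 N would gouge it). Then stand the tool upright in its holder again, its collar flat on the block, and let go; leave the other things on the bench alone.

Things in the scene. Friction and masses are not known exactly. Their poses are not given: they have to be found in the camera images.
- deburr_tool: hand deburring tool, loose, 0.1 kg, upright in its holder. Origin on its long axis at the underside of its steel collar (32 mm diameter, z 0 to 5.5 mm), z up along the handle. Blue plastic handle with flat sides, 22 mm along x, 18 mm along y (grip across y), z 5 to 61 mm, dark end cap to z 67 mm. Below the collar a swivel nose (11 mm diameter, to z -5.5 mm) carries the hooked blade
- grip (a point): good place to grip the tool: on its axis, 29 mm above the collar's underside; axes as the tool's, y across the flats
- blade (a joint): swivel of the blade about the tool's z, rad, anticlockwise from above positive; at 0 the blade is cranked toward the tool's +x. Free over more than a turn either way (0.0015 N m holds it where left). Pulled outward while hooked in the bore it trails like a caster, pointing from the handle to the bore centre and a little behind the motion; pushed blade first it digs in and jams
- blade_tip (a point): lower end of the blade; at swivel 0 at x 8.3, z -30 mm in the tool's frame. The blade is a 3.5 mm round steel bar, centre line from x 5.5, z -10.5 down to x 8.3, z -28.5 mm. With the collar's underside 18 mm above the flange's face the middle of the blade bears on the bore edge, when the tool's axis is about 5 mm farther out than the edge (less where it trails)
- flange: round aluminium flange, 88 mm diameter, 16 mm thick, clamped flat in the vise (it does not move), with a through bore of about 44 mm diameter in its middle, sawn by hand, and six flush bolt holes. A blue ink line on its face runs from the bore to the outer edge along the flange's +x. Origin at the centre of its underside, z up
- bore (a point): middle of the bore at the flange's top face, 52 mm above the worktop; axes as the flange's: +x points to the blue line, z up, so anticlockwise from above is from +x to +y. The bore is smooth but out of round: its edge lies 20.7 to 23.5 mm from this point, differently in each direction, so follow it by feel. Clear to 24 mm below the face (lead screw)
- vise: low grey two-jaw vise, fixed, 160 mm along its x, 96 mm along y, jaws 36 mm high on which the flange rests; four 8 mm pins hold the flange and end 6 mm below its face. Nothing on it is higher than the flange. Origin at the centre of its underside
- holder: grey block 76 x 76 mm, 44 mm high, on a 92 mm rubber foot, fixed, with a round pocket of 24 mm diameter and 40 mm depth in its top, into which the tool's blade hangs. Origin at the centre of its underside
- socket (a point): centre of the pocket's mouth on the block's top face, 44 mm above the worktop, where the underside of the tool's collar rests. A 4 mm high steel ring of 38 mm inner diameter round it keeps the 32 mm collar within 3 mm of the middle
- marker: black and white marker pen, 135 mm long, lying on the worktop; leave it alone
- screwdriver: small screwdriver with amber handle, 130 mm long, lying on the worktop; leave it alone
- tape_roll: roll of beige tape, 96 mm diameter, 25 mm high, lying flat; leave it alone
There are look-alikes about, which are no part of the job. Of the things like the deburr_tool, leave any that is pink; of the rest the smaller one is meant.

How it is judged:
On the way, in this order (a step that is already met when the one before it is completed fails the run):
1. the blade presses lightly (0.5 to 15 N) on the inner edge of the bore, at the blue start line (contact force between deburr_tool and flange between 0.5 and 15 N and z of blade_tip in the frame of bore below -0.001 m and horizontal distance between blade_tip and bore below 0.024 m and x of blade_tip in the frame of bore above 0 m and y of blade_tip in the frame of bore between -0.007 and 0.007 m), for 0.2 s.
2. the blade presses lightly (0.5 to 15 N) on the inner edge of the bore, one eighth of the way round, anticlockwise seen from above (contact force between deburr_tool and flange between 0.5 and 15 N and z of blade_tip in the frame of bore below -0.001 m and horizontal distance between blade_tip and bore below 0.024 m and x of blade_tip in the frame of bore above 0.008 m and y of blade_tip in the frame of bore above 0.008 m), for 0.2 s.
3. the blade presses lightly (0.5 to 15 N) on the inner edge of the bore, a quarter of the way round (contact force between deburr_tool and flange between 0.5 and 15 N and z of blade_tip in the frame of bore below -0.001 m and horizontal distance between blade_tip and bore below 0.024 m and x of blade_tip in the frame of bore between -0.007 and 0.007 m and y of blade_tip in the frame of bore above 0 m), for 0.2 s.
4. the blade presses lightly (0.5 to 15 N) on the inner edge of the bore, three eighths of the way round (contact force between deburr_tool and flange between 0.5 and 15 N and z of blade_tip in the frame of bore below -0.001 m and horizontal distance between blade_tip and bore below 0.024 m and x of blade_tip in the frame of bore below -0.008 m and y of blade_tip in the frame of bore above 0.008 m), for 0.2 s.
5. the blade presses lightly (0.5 to 15 N) on the inner edge of the bore, half way round, opposite the line (contact force between deburr_tool and flange between 0.5 and 15 N and z of blade_tip in the frame of bore below -0.001 m and horizontal distance between blade_tip and bore below 0.024 m and x of blade_tip in the frame of bore below 0 m and y of blade_tip in the frame of bore between -0.007 and 0.007 m), for 0.2 s.
6. the blade presses lightly (0.5 to 15 N) on the inner edge of the bore, five eighths of the way round (contact force between deburr_tool and flange between 0.5 and 15 N and z of blade_tip in the frame of bore below -0.001 m and horizontal distance between blade_tip and bore below 0.024 m and x of blade_tip in the frame of bore below -0.008 m and y of blade_tip in the frame of bore below -0.008 m), for 0.2 s.
7. the blade presses lightly (0.5 to 15 N) on the inner edge of the bore, three quarters of the way round (contact force between deburr_tool and flange between 0.5 and 15 N and z of blade_tip in the frame of bore below -0.001 m and horizontal distance between blade_tip and bore below 0.024 m and x of blade_tip in the frame of bore between -0.007 and 0.007 m and y of blade_tip in the frame of bore below 0 m), for 0.2 s.
8. the blade presses lightly (0.5 to 15 N) on the inner edge of the bore, seven eighths of the way round (contact force between deburr_tool and flange between 0.5 and 15 N and z of blade_tip in the frame of bore below -0.001 m and horizontal distance between blade_tip and bore below 0.024 m and x of blade_tip in the frame of bore above 0.008 m and y of blade_tip in the frame of bore below -0.008 m), for 0.2 s.
9. the blade presses lightly (0.5 to 15 N) on the inner edge of the bore, back at the blue line, the circle closed (all of step 1), for 0.2 s.
At the end, for the whole second after the job is handed in: the tool stands in its holder again, released and at rest: collar on the block (2 mm), axis within 6 mm of the pocket's middle and 3.4 degrees of vertical, after the blade went round touching the bore edge with 0.5 to 15 N in every eighth in turn, anticlockwise from the blue line back to it (horizontal distance between deburr_tool and socket below 0.006 m and z of deburr_tool in the frame of socket between -0.002 and 0.002 m and angle between deburr_tool's own z axis and vertical below 0.06 rad and linear speed of deburr_tool below 0.01 m/s and angular speed of deburr_tool below 0.1 rad/s).
It fails at once if the tool is pressed on the flange with more than 15 N (contact force between deburr_tool and flange above 15 N).
It fails at once if a pen, screwdriver or tape roll lying on the bench is shifted by more than 15 mm (distance of any of marker, screwdriver, tape_roll from where it was at the start of the episode above 0.015 m).
It fails at once if the tool is let fall (it lies flat, or lies on the worktop) (angle between deburr_tool's own z axis and vertical above 1.2 rad or height (world z) of deburr_tool below 0.03 m).
It also fails if it takes over 72 s, if anything falls off the work surface, if the arm or the gripper's body presses on something with over 40 N, if the wrist force passes 120 N, or if a joint passes its speed limit or range.

### The arm

A 6-joint arm with a two-finger parallel gripper is mounted at the origin on a cart in front of the work surface, level with it; the furniture and walls round the work are solid. World frame = base frame: x ahead of the robot, y to its left, z up, the work surface at z = 0. Lengths are in m, angles in rad, forces in N, time in s.
With the tool pointing down it reaches from about 0.35 to 0.875 m from the base axis. Payload 15.5 kg.
Tool frame: the origin (TCP) lies on the centre line of the jaws, within the pads' length; the fingertips stand r.tcp_to_tips ahead of it and the grasp point (between the pads) lies 11 mm behind it (r.tcp_to_tips is the distance from the TCP to the fingertips, in m); z points along the fingers, y is the direction in which the jaws open and shut (so a half turn about z gives the same grasp; the last joint's range is limited). The gripper opens to 85 mm and grips with 20 to 120 N. Pads are 22 mm wide; open, the fingers measure 114 mm over their backs; the gripper's body (76 mm by 85 mm) begins 54 mm behind the grasp point. The pads swing forward as they close: fully open they stand 13 mm farther back than shut.
Start: joints at [-1.222, 0.494, 1.345, -0, 1.302, -0.096], TCP at [0.269, -0.564, 0.239] pointing down, gripper open.
Joint ranges: [-2.91, 2.91], [-0.82, 2.16], [0.22, 2.67], [-1.22, 4.37], [0.12, 2.79], [-3.08, 3.08]. Speed limits (rad/s): [1.89, 1.89, 2.57, 3.01, 3.01, 3.01].

### API

Orientations are given as a 3x3 rotation matrix whose columns are the frame's x, y, z axes.
In Python, from workcell import r, vision, close_job gives the robot as it stands. The module is installed in compiled form; this text tells all that it offers.
- The arm moves only by the tool apply_moves, never from a script. Its argument "series" is a list of rows, each a list of 7 numbers: the turn, a rotation vector about the tool's x, y, z in rad, then the shift along the tool's x, y, z in mm, then the opening, from -1 (shut) to 1 (fully open). In form: [[ax, ay, az, dx, dy, dz, fingers], ...]. A call has 1 to 10 rows; each row is the pose to reach, as a shift and turn from the pose commanded when the call began, along the tool's axes at that moment; what a row does not reach only later rows make up. A row lasts 1/8 s, in which the tool goes at most 62.5 mm and 10.7 degrees, less where a joint would pass 70% of its speed; a pose out of reach is approached as far as the arm can. A call with a gripper value outside its range is refused whole. The fingers move at their own pace and stop on an object; "newtons" is the grip in N (left out, the last holds). Time passes only in rows, so rows that repeat a pose let the fingers close. It gives the time, the measured TCP pose, the force and the opening at its end, in the units of the state.
- r.read_state(): the state, without advancing time (a new reading comes with each control period).
- vision.get_image(name): name is "scene" or "side" or "wrist"; returns a dict with "color" (384x512x3 uint8, blue, green, red), "K" (3x3 intrinsics, pixels), "T" (4x4, takes a point from camera to world coordinates). Camera axes: x right, y down, z forward; pixel columns grow to the right and rows downward; lengths in m; the calibration is good to about 2 mm. A picture is of the moment at which its call begins. There is no depth.
- close_job(): hands the job in, once; it reports no verdict.
The state is a dict: "time": time; "joints": joint angles; "qd": joint speeds; "effort": joint torques, N m; "eef_pos": TCP position; "ee_rot": TCP orientation; "ft_force": force on the tool from outside, world axes, zero at the start; "wrist_torque": the same for the moment, N m; "finger_gap": finger opening in m.
Only numpy, scipy, OpenCV 4.12 (cv2) and the standard library are available. Lean on these libraries where they do the work, as an engineer would, in place of code of your own. Each camera call takes 0.05 s, during which the arm holds its last target.

## Working session

There is one attempt and no reset: what is moved stays moved. The work goes in short steps, Python scripts to look and compute and a tool call to move; the robot and the scene stay as the last step left them, time stands still between calls to the robot, and variables do not carry over. Pictures are saved under pics/ and viewed, and the job is handed in when it is done.

Besides the shell and the picture viewer there is one more tool, called after "Emit:" by a JSON object that holds its "op" and its "data", one argument or row to a line. apply_moves: Moves the arm, as the interface text tells. Its arguments: {"type":"object","properties":{"series":{"type":"array"},"newtons":{"type":"number"}},"required":["series"]}

```bash
mkdir -p pics; ls; python3 - <<'E'
from workcell import r, vision
import cv2, numpy as np
print(r.read_state(), r.tcp_to_tips)
for n in ["scene","side","wrist"]:
    d=vision.get_image(n); cv2.imwrite(f"pics/{n}0.png",d["color"]); np.savez(f"{n}0.npz",**d); print(n,d["K"].round(1).tolist(),d["T"].round(4).tolist())
E
```

```text
pics
{'time': 0.0, 'joints': array([-1.22148031e+00,  4.94212233e-01,  1.34613535e+00, -2.45887994e-05,
        1.30248239e+00, -9.54900770e-02]), 'qd': array([ 0.00029755,  0.00035356,  0.00025572,  0.00255636,  0.00078072,
       -0.0001129 ]), 'effort': array([ 2.27395562e-04, -8.82157159e+01, -3.83863091e+01, -2.56716303e-04,
        9.95803362e-03,  7.70261295e-05]), 'eef_pos': array([ 0.2688086 , -0.56385469,  0.23868075]), 'ee_rot': array([[ 9.02691326e-01,  4.30288475e-01, -4.45758802e-04],
       [ 4.30288695e-01, -9.02690592e-01,  1.15448675e-03],
       [ 9.43800656e-05, -1.23395015e-03, -9.99999234e-01]]), 'ft_force': array([-0.2274822 ,  0.4876192 , -0.13611916]), 'wrist_torque': array([-0.0623188 , -0.01545677,  0.00075881]), 'finger_gap': 0.08536141527068332} 0.008
scene [[472.2, 0.0, 250.4], [0.0, 472.2, 186.8], [0.0, 0.0, 1.0]] [[0.6121, -0.4732, 0.6336, -0.3042], [-0.7907, -0.3529, 0.5003, -0.728], [-0.0132, -0.8072, -0.5901, 0.8425], [0.0, 0.0, 0.0, 1.0]]
side [[383.8, 0.0, 261.5], [0.0, 383.8, 186.0], [0.0, 0.0, 1.0]] [[0.8816, -0.2208, 0.4172, -0.0236], [-0.4719, -0.4346, 0.7671, -1.109], [0.012, -0.8731, -0.4873, 0.7165], [0.0, 0.0, 0.0, 1.0]]
wrist [[290.3, 0.0, 258.4], [0.0, 290.3, 195.8], [0.0, 0.0, 1.0]] [[0.4293, -0.856, -0.2881, 0.3421], [-0.9032, -0.4073, -0.1356, -0.529], [-0.0013, 0.3184, -0.948, 0.374], [0.0, 0.0, 0.0, 1.0]]
```

View pics/scene0.png

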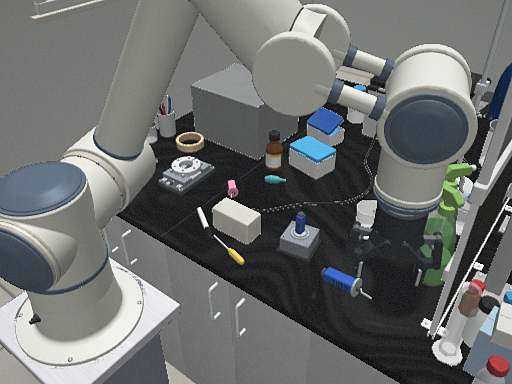

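View pics/side0.png

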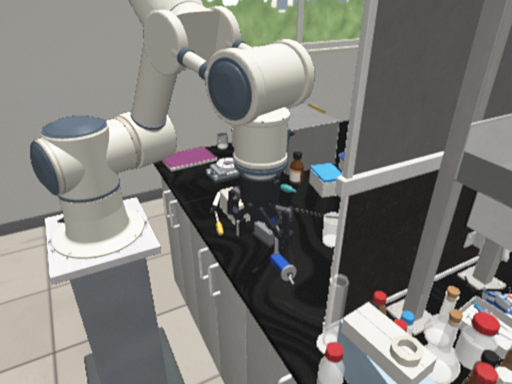

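View pics/wrist0.png

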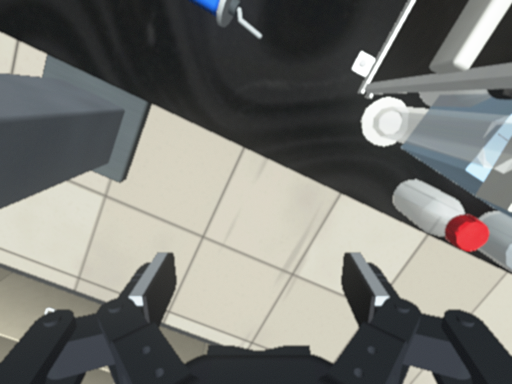

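Candidates for the tool, by scene pixel: the upright blue one in the grey block (300,225), a larger blue one lying down (343,280), and a pink one (232,188). I choose the upright one and check it in a close crop.

```bash
cat > h.py <<'E'
import numpy as np, cv2
def ray(d,u,v):
    K=d["K"];T=d["T"];p=T[:3,:3]@np.linalg.solve(K,[u,v,1.]);return T[:3,3],p
def onz(d,u,v,z):
    o,p=ray(d,u,v);return o+p*(z-o[2])/p[2]
def proj(d,P):
    T=np.linalg.inv(d["T"]);q=T[:3,:3]@np.asarray(P)+T[:3,3];q=d["K"]@q;return q[:2]/q[2]
E
python3 - <<'E'
import numpy as np,cv2
from h import *
d=np.load("scene0.npz");c=d["color"]
a=cv2.resize(c[200:264,264:344],None,fx=5,fy=5,interpolation=cv2.INTER_CUBIC)
b=cv2.resize(c[140:204,145:225],None,fx=5,fy=5,interpolation=cv2.INTER_CUBIC)
cv2.imwrite("pics/crop0.png",np.hstack([a,b]))
for n,u,v,z in [("sock",300,234,.05),("flange bore",187,166,.052),("pinktool",232,190,.03),("tape",190,142,.025),("drivertip",214,236,0.005),("driver",238,258,.01),("marker",204,218,.005),("box",237,220,.04),("lying",343,280,.02)]: print(n,onz(d,u,v,z).round(3))
E
```

```text
sock [ 0.463 -0.278  0.05 ]
flange bore [0.514 0.161 0.052]
pinktool [ 0.524 -0.006  0.03 ]
tape [0.654 0.286 0.025]
drivertip [ 0.364 -0.076  0.005]
driver [ 0.335 -0.181  0.01 ]
marker [ 0.403 -0.005  0.005]
box [ 0.419 -0.11   0.04 ]
lying [ 0.418 -0.427  0.02 ]
```

View pics/crop0.png

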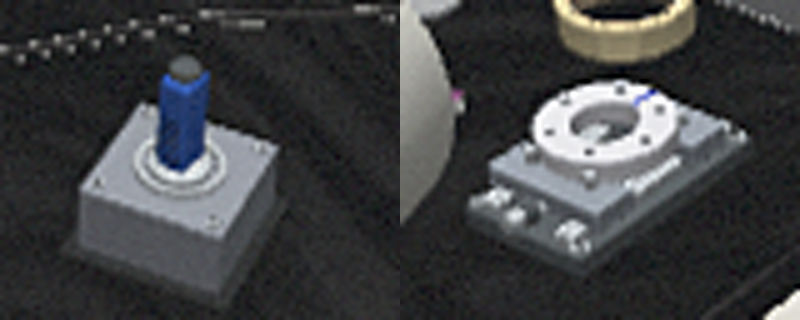

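The crop confirms it: an upright blue handle with a grey cap in the block. The cap is at about (301,214) and the collar at about (300,234). I'll move above it and look with the wrist camera.

Emit:
{"op": "apply_moves", "data": {
  "series": [
    [0, 0, 0, 50, -29, 0, 1],
    [0, 0, 0, 100, -58, 0, 1],
    [0, 0, 0, 150, -88, 0, 1],
    [0, 0, 0, 200, -117, 0, 1],
    [0, 0, 0, 250, -146, 0, 1],
    [0, 0, 0, 298, -175, 0, 1],
    [0, 0, 0, 298, -175, 0, 1],
    [0, 0, 0, 298, -175, 0, 1]
  ]
}}

```text
time: 1.15
eef_pos: [0.4625, -0.2781, 0.2392]
ee_rot: [[0.902, 0.431, -0.0], [0.431, -0.902, -0.0], [-0.0, -0.0, -1.0]]
ft_force: [-0.6, 0.2, -0.5]
finger_gap: 0.0855
```

```bash
cat > look.py <<'E'
import sys
from workcell import r, vision
import cv2, numpy as np
tag=sys.argv[1]
for n in sys.argv[2:]:
    d=vision.get_image(n); cv2.imwrite(f"pics/{n}{tag}.png",d["color"]); np.savez(f"{n}{tag}.npz",**d)
s=r.read_state(); print(s["time"],s["eef_pos"].round(4),s["ee_rot"].round(3).tolist(),s["ft_force"].round(2),s["finger_gap"],s["joints"].round(2))
E
python3 look.py 1 wrist scene
```

```text
1.25 [ 0.4622 -0.2788  0.2392] [[0.903, 0.429, -0.0], [0.429, -0.903, -0.0], [-0.0, -0.0, -1.0]] [-0.16  0.25  0.3 ] 0.08539171927119926 [-0.65  0.37  1.56 -0.    1.21  0.47]
```

View pics/wrist1.png

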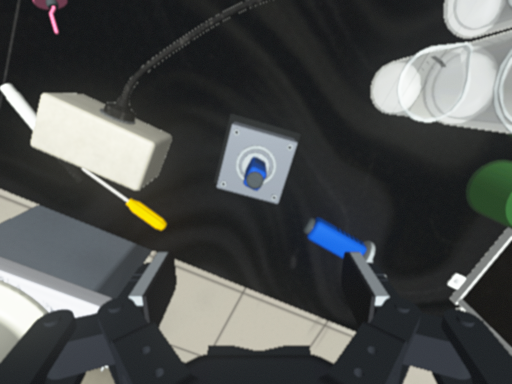

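View pics/scene1.png

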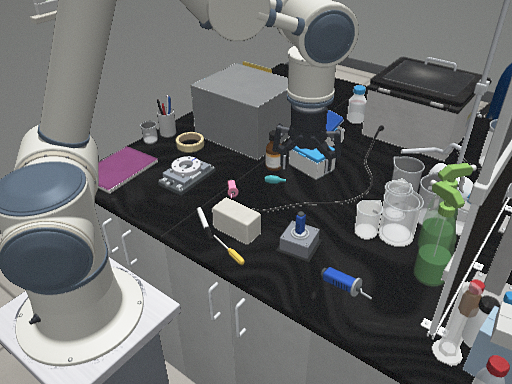

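```bash
python3 - <<'E'
import numpy as np,cv2
from h import *
d=np.load("wrist1.npz");c=d["color"]
a=cv2.resize(c[105:215,205:310],None,fx=6,fy=6,interpolation=cv2.INTER_CUBIC)[:600]
cv2.imwrite("pics/crop1.png",a)
E
```

```text
(no output)
```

View pics/crop1.png

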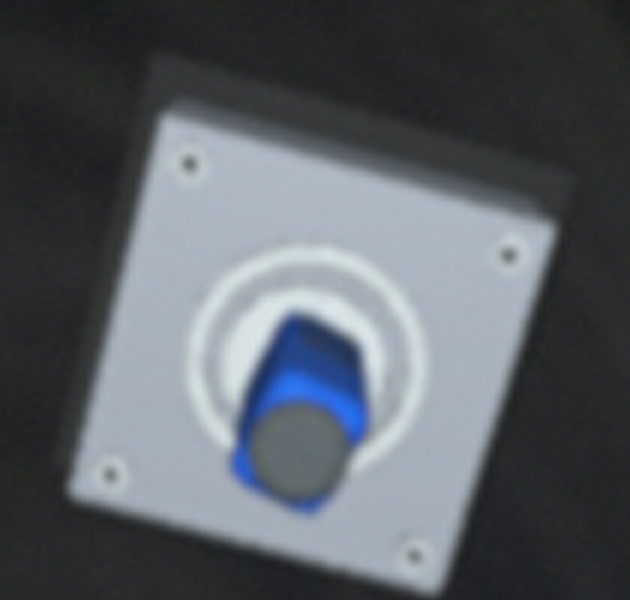

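Emit:
{"op": "apply_moves", "data": {
  "series": [
    [0, 0, 0, -40, 0, 25, 1],
    [0, 0, 0, -75, 0, 50, 1],
    [0, 0, 0, -75, 0, 65, 1],
    [0, 0, 0, -75, 0, 65, 1]
  ]
}}

```text
time: 1.75
eef_pos: [0.3938, -0.3109, 0.1736]
ee_rot: [[0.904, 0.428, -0.001], [0.428, -0.904, 0.001], [-0.001, -0.002, -1.0]]
ft_force: [-0.1, 0.7, 0.2]
finger_gap: 0.0856
```

```bash
python3 look.py 2 wrist; python3 - <<'E'
import numpy as np,cv2
from h import *
d=np.load("wrist2.npz");c=d["color"]
u,v=proj(d,[.463,-.278,.111]).round().astype(int);print(u,v)
v=max(v,60)
a=cv2.resize(c[v-60:v+60,u-65:u+65],None,fx=5,fy=5,interpolation=cv2.INTER_CUBIC)
cv2.imwrite("pics/crop2.png",a);print(u-65,v-60)
E
```

```text
1.8 [ 0.3945 -0.3109  0.1743] [[0.903, 0.429, -0.0], [0.429, -0.903, 0.0], [-0.0, -0.001, -1.0]] [0.01 0.26 0.26] 0.08532050243747676 [-0.79  0.41  1.72 -0.    1.01  0.34]
259 106
194 46
```

View pics/crop2.png

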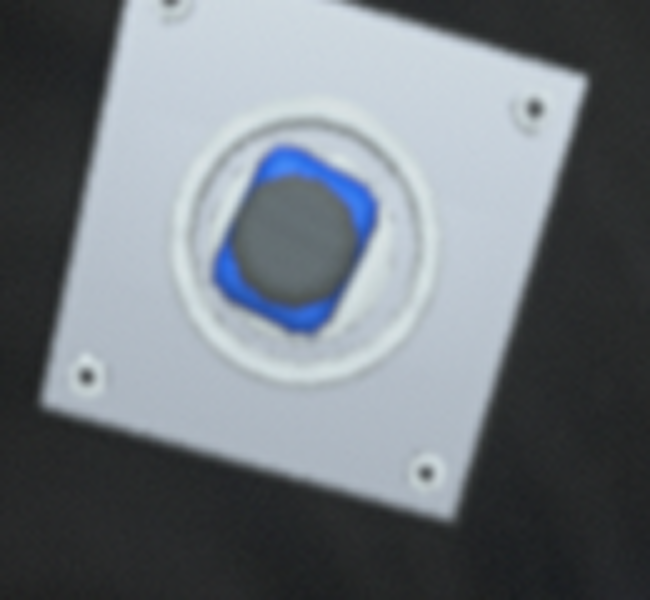

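```bash
python3 - <<'E'
import numpy as np,cv2
from h import *
d=np.load("wrist2.npz");c=d["color"]
hsv=cv2.cvtColor(c,cv2.COLOR_BGR2HSV)
m=cv2.inRange(hsv,(100,120,60),(130,255,255))
m[:, :225]=0; m[:,285:]=0; m[:60]=0; m[130:]=0
cs,_=cv2.findContours(m,0,2);k=max(cs,key=cv2.contourArea);h=cv2.convexHull(k)[:,0]
P=np.array([onz(d,u,v,.105)[:2] for u,v in h])
R=cv2.minAreaRect((P*1000).astype(np.float32));print("handle rect",R)
b=cv2.boxPoints(R); 
for i in range(4):
    e=b[(i+1)%4]-b[i];print(np.linalg.norm(e).round(1),np.degrees(np.arctan2(e[1],e[0])).round(1))
# ring + block
L=[onz(d,194+u/5,46+v/5,.048)[:2] for u,v in [(306,240)]];print("ring centre",L)
B=[onz(d,194+u/5,46+v/5,.044)[:2] for u,v in [(534,109),(426,473),(87,376),(172,2)]];print("bolts",np.round(B,4),np.mean(B,0))
print([np.linalg.norm(B[i]-B[(i+1)%4]).round(4) for i in range(4)])
e=B[0]-B[1];print(np.degrees(np.arctan2(e[1],e[0])))
E
```

```text
handle rect ((474.813232421875, -271.6338806152344), (16.715476989746094, 7.199584484100342), 81.91129302978516)
7.2 -8.1
16.7 81.9
7.2 171.9
16.7 -98.1
ring centre [array([ 0.46879943, -0.27184202])]
bolts [[ 0.5039 -0.2975]
 [ 0.4421 -0.3083]
 [ 0.4316 -0.2463]
 [ 0.4928 -0.2363]] [ 0.46760838 -0.27209967]
[np.float64(0.0628), np.float64(0.0628), np.float64(0.062), np.float64(0.0623)]
9.84592600869199
```

```bash
python3 - <<'E'
import numpy as np,cv2
from h import *
d=np.load("wrist2.npz");c=d["color"]
hsv=cv2.cvtColor(c,cv2.COLOR_BGR2HSV)
m=cv2.inRange(hsv,(100,110,60),(130,255,255))
m[:, :225]=0; m[:,285:]=0; m[:60]=0; m[130:]=0
v,u=np.nonzero(m);h=cv2.convexHull(np.c_[u,v].astype(np.int32))[:,0]
P=np.array([onz(d,u,v,.105)[:2] for u,v in h])
R=cv2.minAreaRect((P*1000).astype(np.float32));print("handle rect",R)
b=cv2.boxPoints(R)
for i in range(4):
    e=b[(i+1)%4]-b[i];print(np.linalg.norm(e).round(1),np.degrees(np.arctan2(e[1],e[0])).round(1))
print("cap",onz(d,194+297/5,46+240/5,.111))
print("collar guess check: edges by hand")
for (a,b) in [((375,215),(310,330)),((265,165),(215,275)),((285,148),(370,190)),((222,285),(300,330))]:
    A,B=[onz(d,194+p[0]/5,46+p[1]/5,.105)[:2] for p in (a,b)];e=B-A;print(np.degrees(np.arctan2(e[1],e[0])))
E
```

```text
handle rect ((467.7178955078125, -271.1426696777344), (16.506465911865234, 20.6976261138916), 87.78488159179688)
20.7 -2.2
16.5 87.8
20.7 177.8
16.5 -92.2
cap [ 0.46792717 -0.27183839  0.111     ]
collar guess check: edges by hand
174.734885882357
178.64575844895046
-89.38310010350813
-93.79270048930458
```

The handle's long axis lies along world x (yaw about -2°). The tool axis is at (0.468, -0.2717) from both the cap and the rectangle fit, and bolt holes spaced 62.5 mm are plausible for a 76 mm block. I'll align the gripper above it.

Emit:
{"op": "apply_moves", "data": {
  "series": [
    [0, 0, 0.17, 42, -2, 0, 1],
    [0, 0, 0.34, 83.2, -3.9, 0, 1],
    [0, 0, 0.48, 83.2, -3.9, 0, 1],
    [0, 0, 0.48, 83.2, -3.9, 0, 1],
    [0, 0, 0.48, 83.2, -3.9, 0, 1]
  ]
}}

```text
time: 2.42
eef_pos: [0.4683, -0.2713, 0.1747]
ee_rot: [[0.999, -0.032, 0.0], [-0.032, -0.999, -0.0], [0.0, 0.0, -1.0]]
ft_force: [0.5, -0.2, 0.6]
finger_gap: 0.0853
```

```bash
python3 look.py 3 wrist side;python3 - <<'E'
import numpy as np,cv2
from h import *
d=np.load("wrist3.npz");c=d["color"]
u,v=proj(d,[.468,-.2717,.111]);print(u,v)
u,v=int(u),int(v)
a=cv2.resize(c[v-70:v+30,u-65:u+65],None,fx=5,fy=5,interpolation=cv2.INTER_CUBIC)
cv2.imwrite("pics/crop3.png",a);print(u-65,v-70)
E
```

```text
2.525 [ 0.4681 -0.2713  0.1746] [[0.999, -0.034, 0.0], [-0.034, -0.999, -0.0], [0.0, 0.0, -1.0]] [ 0.35  0.44 -0.71] 0.0855465319296024 [-0.64  0.45  1.63 -0.    1.06  0.97]
258.8726620650943 214.53139511855193
193 144
```

View pics/crop3.png

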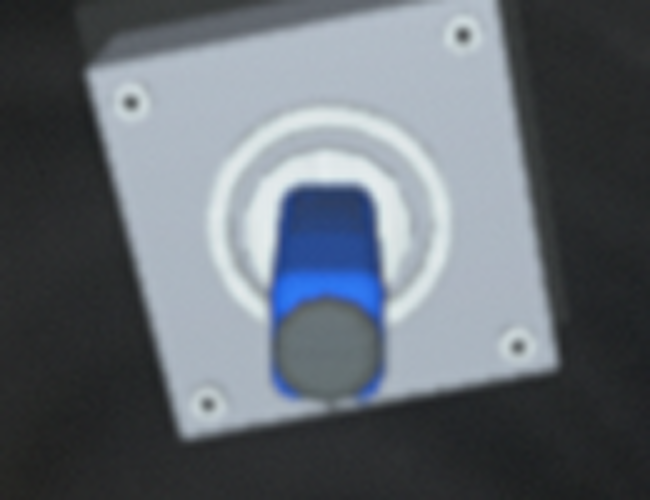

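View pics/wrist3.png

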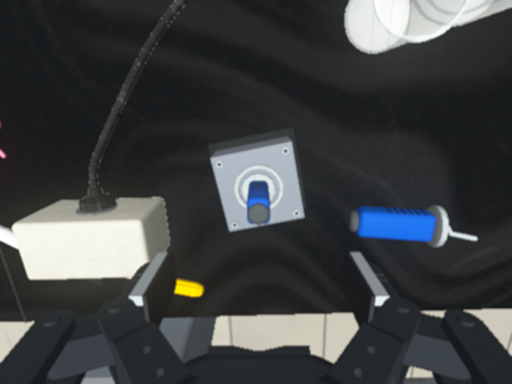

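Handle and cap are centred at column 259 with the flats square to the jaws. I'll descend and grip.

Emit:
{"op": "apply_moves", "data": {
  "series": [
    [0, 0, 0, 0, 0, 40, 1],
    [0, 0, 0, 0, 0, 80, 1],
    [0, 0, 0, 0, 0, 105, 1],
    [0, 0, 0, 0, 0, 112.6, 1],
    [0, 0, 0, 0, 0, 112.6, 0.0],
    [0, 0, 0, 0, 0, 112.6, -1],
    [0, 0, 0, 0, 0, 112.6, -1],
    [0, 0, 0, 0, 0, 112.6, -1],
    [0, 0, 0, 0, 0, 112.6, -1],
    [0, 0, 0, 0, 0, 112.6, -1]
  ],
  "newtons": 70
}}

```text
time: 3.78
eef_pos: [0.4686, -0.2712, 0.0624]
ee_rot: [[0.999, -0.035, 0.001], [-0.035, -0.999, -0.001], [0.001, 0.001, -1.0]]
ft_force: [-0.8, 0.1, 8.8]
finger_gap: 0.017
```

```bash
python3 look.py 4 wrist;
```

```text
3.825 [ 0.4686 -0.2711  0.0624] [[0.999, -0.035, 0.001], [-0.035, -0.999, -0.001], [0.001, 0.001, -1.0]] [-0.96  0.36  9.64] 0.01702197265961992 [-0.63  0.62  1.73  0.    0.79  0.97]
```

View pics/wrist4.png

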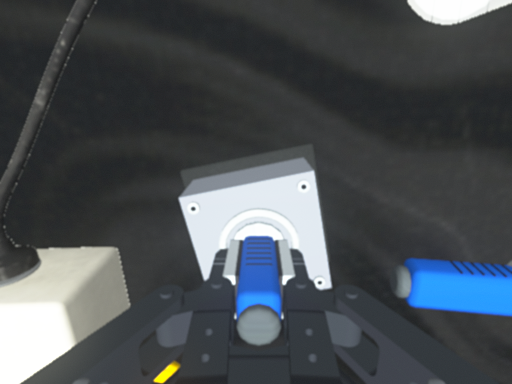

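Gripped: gap 17 mm, tool seated on the block. I'll lift it and look at the blade direction.

Emit:
{"op": "apply_moves", "data": {
  "series": [
    [0, 0, 0, 0, 0, -10, -1],
    [0, 0, 0, 0, 0, -35, -1],
    [0, 0, 0, 0, 0, -70, -1],
    [0, 0, 0, 0, 0, -105, -1],
    [0, 0, 0, 0, 0, -140, -1],
    [0, 0, 0, 0, 0, -140, -1],
    [0, 0, 0, 0, 0, -140, -1]
  ]
}}

```text
time: 4.7
eef_pos: [0.4681, -0.2707, 0.2015]
ee_rot: [[0.999, -0.035, -0.0], [-0.035, -0.999, 0.0], [-0.0, -0.0, -1.0]]
ft_force: [-0.1, 0.1, -1.4]
finger_gap: 0.0168
```

```bash
python3 look.py 5 scene side;python3 - <<'E'
import numpy as np,cv2
from h import *
o=[]
for n in ("scene","side"):
    d=np.load(n+"5.npz");c=d["color"]
    u,v=proj(d,[.4685,-.2715,.170]);print(n,u,v)
    u,v=int(u),int(v)
    o.append(cv2.resize(c[v-20:v+40,u-25:u+25],None,fx=8,fy=8,interpolation=cv2.INTER_CUBIC))
cv2.imwrite("pics/crop5.png",np.hstack(o))
d=np.load("scene5.npz")
print(onz(d,274,167,0),onz(d,312,176,0),onz(d,239,240,0), onz(d,237,205,.07))
E
```

```text
4.8 [ 0.4678 -0.2706  0.2009] [[0.999, -0.035, -0.001], [-0.035, -0.999, 0.001], [-0.001, -0.001, -1.0]] [-0.19  0.21 -1.4 ] 0.01737598201927292 [-0.63  0.42  1.6   0.    1.12  0.97]
scene 301.6000068128716 193.59641678767497
side 272.5435671879374 187.5659210097785
[ 0.73038151 -0.00866711  0.        ] [ 0.75982851 -0.13265338  0.        ] [ 3.95578155e-01 -1.34466259e-01 -1.11022302e-16] [ 0.43972353 -0.09459186  0.07      ]
```

View pics/crop5.png

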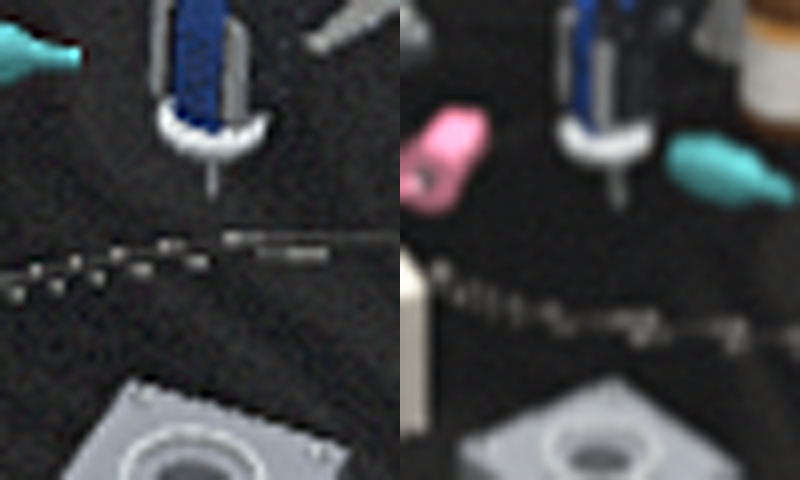

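View pics/side5.png

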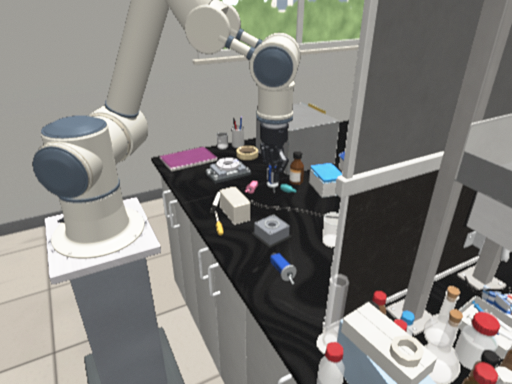

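```bash
python3 - <<'E'
import numpy as np
from h import *
A=np.array([.468,-.2707,.1825])
obs={"scene":((302.5,197.75),(302.6,None)),"side":((274.5,193.0),(272.9,None))}
for n in obs:
    d=np.load(n+"5.npz");print(n,"collar",proj(d,A+[0,0,.003]).round(1),"obs tip",obs[n][0])
    for a in range(0,360,45):
        t=np.radians(a);print(a,proj(d,A+[.0083*np.cos(t),.0083*np.sin(t),-.030]).round(1))
E
```

```text
scene collar [301.5 188.3] obs tip (302.5, 197.75)
0 [302.7 197.7]
45 [300.1 197.3]
90 [297.9 198.2]
135 [297.4 199.7]
180 [298.9 201.2]
225 [301.6 201.6]
270 [303.8 200.7]
315 [304.2 199.1]
side collar [272.4 182.8] obs tip (274.5, 193.0)
0 [274.6 192. ]
45 [272.9 191.3]
90 [270.7 191.4]
135 [269.4 192.3]
180 [269.6 193.3]
225 [271.3 194.1]
270 [273.5 194. ]
315 [274.8 193.1]
```

The blade points roughly to world +x (about 0 to -20°). I'll carry the tool high to the flange and look straight down at the bore.

Emit:
{"op": "apply_moves", "data": {
  "series": [
    [0, 0, 0, -5, -50, 0, -1],
    [0, 0, 0, -10, -100, 0, -1],
    [0, 0, 0, -15, -155, 0, -1],
    [0, 0, 0, -20, -210, 0, -1],
    [0, 0, 0, -26, -265, 0, -1],
    [0, 0, 0, -32, -320, 0, -1],
    [0, 0, 0, -38, -375, 0, -1],
    [0, 0, 0, -44, -430, 0, -1],
    [0, 0, 0, -44, -430, 30, -1],
    [0, 0, 0, -44, -430, 60, -1]
  ]
}}

```text
time: 6.05
eef_pos: [0.439, 0.1611, 0.1404]
ee_rot: [[0.999, -0.033, -0.001], [-0.033, -0.999, -0.0], [-0.0, 0.0, -1.0]]
ft_force: [-0.4, 0.8, -1.1]
finger_gap: 0.017
```

Emit:
{"op": "apply_moves", "data": {
  "series": [
    [0, 0, 0, 0, 0, 0, -1],
    [0, 0, 0, 0, 0, 0, -1]
  ]
}}

```text
time: 6.3
eef_pos: [0.4397, 0.1603, 0.1421]
ee_rot: [[0.999, -0.035, -0.0], [-0.035, -0.999, -0.0], [-0.0, 0.0, -1.0]]
ft_force: [-0.1, -0.0, -1.0]
finger_gap: 0.0173
```

```bash
python3 look.py 6 wrist
```

```text
6.35 [0.44   0.1603 0.1425] [[0.999, -0.036, 0.001], [-0.036, -0.999, 0.0], [0.001, -0.0, -1.0]] [ 0.1  -0.09  0.03] 0.017397435455928832 [0.22 0.41 1.84 0.   0.89 1.83]
```

View pics/wrist6.png

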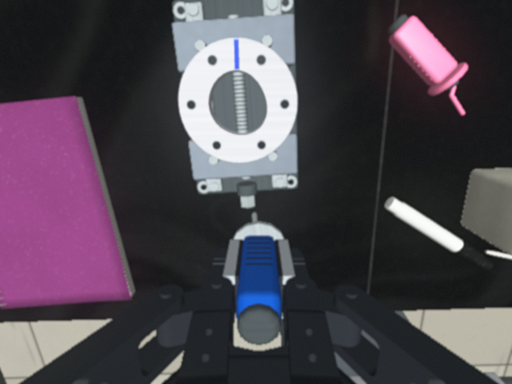

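```bash
python3 - <<'E'
import numpy as np,cv2
from h import *
d=np.load("wrist6.npz");c=d["color"]
cv2.imwrite("pics/crop6.png",cv2.resize(c[32:170,170:306],None,fx=4.3,fy=4.3,interpolation=cv2.INTER_CUBIC))
g=cv2.cvtColor(c,cv2.COLOR_BGR2GRAY)
_,m=cv2.threshold(g,185,255,0); m[:, :170]=0;m[:,306:]=0;m[170:]=0
cs,hi=cv2.findContours(m,cv2.RETR_CCOMP,cv2.CHAIN_APPROX_NONE)
for k in cs:
    if cv2.contourArea(k)>500:
        P=np.array([onz(d,u,v,.052)[:2]*1000 for u,v in k[:,0]],np.float32)
        print(cv2.contourArea(k),cv2.fitEllipse(P))
hsv=cv2.cvtColor(c,cv2.COLOR_BGR2HSV)
b=cv2.inRange(hsv,(105,100,80),(130,255,255));b[90:]=0;b[:,:225]=0;b[:,250:]=0
v,u=np.nonzero(b);P=np.array([onz(d,a,e,.052)[:2]*1000 for a,e in zip(u,v)],np.float32)
print(len(P),cv2.fitLine(P,2,0,.01,.01).ravel(),P.min(0),P.max(0))
E
```

```text
11880.0 ((517.5682373046875, 172.7601776123047), (87.00128173828125, 91.93111419677734), 90.59274291992188)
3219.0 ((521.5068359375, 172.7550048828125), (41.735721588134766, 61.19214630126953), 92.62506866455078)
115 [ 9.9985343e-01 -1.7120352e-02  5.5079150e+02  1.7170601e+02] [541.7914  170.24358] [559.72095 173.14091]
```

View pics/crop6.png

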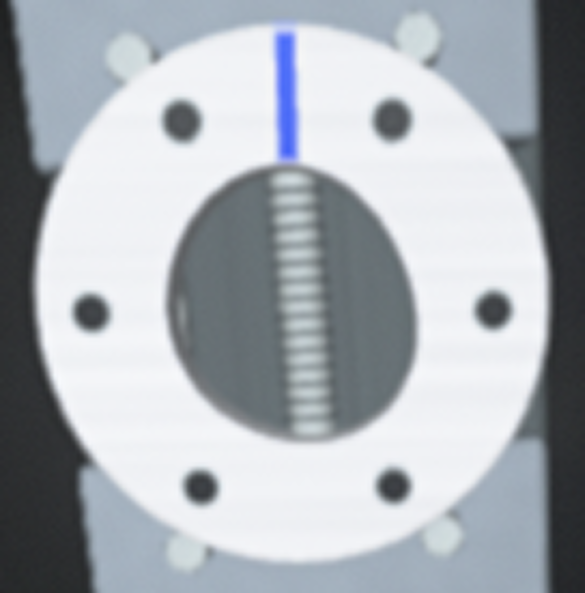

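```bash
cat > edge.py <<'E'
import numpy as np,cv2
from scipy.ndimage import map_coordinates,gaussian_filter1d
from scipy.optimize import least_squares
from h import *
def edges(d,c0,z=.052):
    g=cv2.cvtColor(d["color"],cv2.COLOR_BGR2GRAY).astype(float)
    R=np.arange(.012,.052,.0002);out=[]
    for a in np.radians(np.arange(0,360,5)):
        uv=np.array([proj(d,[c0[0]+q*np.cos(a),c0[1]+q*np.sin(a),z]) for q in R])
        p=gaussian_filter1d(map_coordinates(g,[uv[:,1],uv[:,0]],order=1),2)
        gr=np.gradient(p)
        i=np.where((R>.018)&(R<.028))[0];j=np.where((R>.040)&(R<.049))[0]
        ii=i[np.argmax(gr[i])];jj=j[np.argmin(gr[j])]
        out.append((a,R[ii],R[jj]))
    return np.array(out)
def circ(P):
    f=lambda x:np.hypot(P[:,0]-x[0],P[:,1]-x[1])-x[2]
    s=least_squares(f,[P[:,0].mean(),P[:,1].mean(),.044],loss="soft_l1",f_scale=.0003);return s.x,f(s.x)
E
python3 - <<'E'
from edge import *
d=np.load("wrist6.npz");c0=np.array([.517,.1725])
for it in range(2):
    E=edges(d,c0);P=c0+np.c_[np.cos(E[:,0]),np.sin(E[:,0])]*E[:,2:3]
    x,res=circ(P);print(x);c0=x[:2]
print((res*1000).round(1))
E=edges(d,c0);print(np.c_[np.degrees(E[:,0]),E[:,1]*1000].round(1).tolist())
print(np.mean(E[:,1]),E[:,1].min(),E[:,1].max())
E
```

```text
[0.51757994 0.17282266 0.04396551]
[0.51755311 0.17280058 0.04398627]
[ 0.   0.  -0.2 -0.2  0.  -0.2 -0.4 -0.2  0.  -0.2  0.  -0.2  0.   0.2
  0.   0.   0.   0.   0.   0.2  0.2  0.2  0.2  0.2  0.2  4.6 -0.2  0.
  0.   0.  -0.4 -0.2 -0.  -0.2 -0.2 -0.  -0.  -0.  -0.2 -0.2 -0.  -0.
 -0.6 -0.4 -0.2 -0.  -0.  -0.   0.2  0.2  0.2  0.4  0.4  0.2 -0.   0.2
  0.2  0.2  0.2  0.   0.   0.   0.  -0.2  0.   0.  -0.4 -0.2 -0.2  0.
  0.  -0.2]
[[0.0, 20.0], [5.0, 23.2], [10.0, 23.2], [15.0, 23.0], [20.0, 23.0], [25.0, 22.8], [30.0, 22.6], [35.0, 22.6], [40.0, 22.4], [45.0, 22.2], [50.0, 22.2], [55.0, 22.0], [60.0, 21.8], [65.0, 21.8], [70.0, 21.8], [75.0, 21.6], [80.0, 21.6], [85.0, 21.6], [90.0, 21.6], [95.0, 21.6], [100.0, 21.6], [105.0, 21.6], [110.0, 21.6], [115.0, 21.4], [120.0, 21.6], [125.0, 21.6], [130.0, 21.6], [135.0, 21.6], [140.0, 21.6], [145.0, 21.4], [150.0, 21.6], [155.0, 21.6], [160.0, 21.8], [165.0, 21.8], [170.0, 21.8], [175.0, 22.2], [180.0, 22.4], [185.0, 22.6], [190.0, 23.0], [195.0, 23.0], [200.0, 23.0], [205.0, 23.2], [210.0, 23.2], [215.0, 23.2], [220.0, 23.2], [225.0, 23.2], [230.0, 23.2], [235.0, 23.0], [240.0, 22.8], [245.0, 22.6], [250.0, 22.4], [255.0, 22.0], [260.0, 21.6], [265.0, 21.4], [270.0, 21.2], [275.0, 21.0], [280.0, 20.8], [285.0, 20.6], [290.0, 20.6], [295.0, 20.6], [300.0, 20.6], [305.0, 20.8], [310.0, 20.8], [315.0, 21.2], [320.0, 21.2], [325.0, 21.6], [330.0, 22.0], [335.0, 22.2], [340.0, 22.4], [345.0, 22.6], [350.0, 23.0], [355.0, 20.0]]
0.02196111111111114 0.02000000000000002 0.02320000000000003
```

```bash
python3 - <<'E'
from edge import *
d=np.load("wrist6.npz")
print("cap",onz(d,259,325,.1425-.0184+.067),"tip",onz(d,254,214,.0935))
c=d["color"];cv2.imwrite("pics/crop6b.png",cv2.resize(c[195:350,200:320],None,fx=3.8,fy=3.8,interpolation=cv2.INTER_CUBIC))
E=edges(d,(.51755,.1728))
a=E[:,0];r_=E[:,1]*1000;k=r_>20.3
F=lambda a:np.stack([np.ones_like(a)]+[f(n*a) for n in range(1,5) for f in (np.cos,np.sin)],-1)
co=np.linalg.lstsq(F(a[k]),r_[k],rcond=None)[0];print((F(a[k])@co-r_[k]).std());np.save("bore_f.npy",co)
g=np.radians(np.arange(0,360,15));print((F(g)@co).round(2))
E
```

```text
cap [0.44163933 0.15988018 0.1911    ] tip [0.44608021 0.16294805 0.0935    ]
0.08235817222454575
[23.11 23.09 22.71 22.23 21.86 21.68 21.64 21.62 21.55 21.5  21.58 21.88
 22.37 22.91 23.26 23.24 22.78 22.01 21.19 20.65 20.61 21.11 21.91 22.68]
```

View pics/crop6b.png

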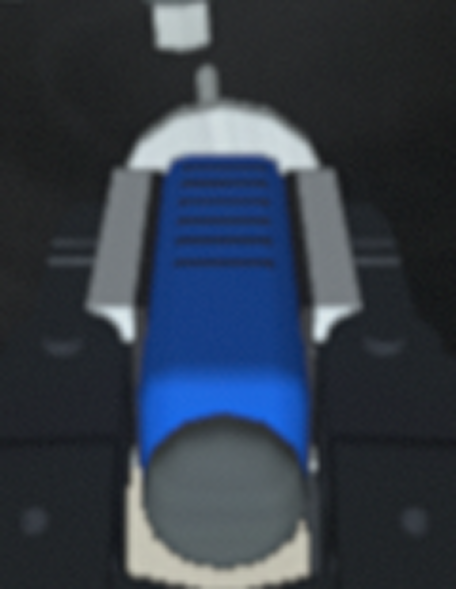

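Circle fit: outer radius 43.99 mm (44 expected), bore centre about (0.5176, 0.1728), blue line at about -1.5° from world +x. The bore profile of 20.6–23.3 mm agrees with the text. The blade points to about +15°, so I'll turn the gripper half a turn, which makes it trail at the line.

Emit:
{"op": "apply_moves", "data": {
  "series": [
    [0, 0, -0.18, 8, -2, 0, -1],
    [0, 0, -0.36, 16, -3, 0, -1],
    [0, 0, -0.54, 24, -5, 0, -1],
    [0, 0, -0.72, 32, -7, 0, -1],
    [0, 0, -0.9, 40, -8, 0, -1],
    [0, 0, -1.08, 48, -10, 0, -1],
    [0, 0, -1.26, 56, -11, 0, -1],
    [0, 0, -1.44, 64, -13, 0, -1],
    [0, 0, -1.62, 72, -14, 0, -1],
    [0, 0, -1.8, 78.5, -15.3, 0, -1]
  ]
}}

```text
time: 7.6
eef_pos: [0.5194, 0.1728, 0.1429]
ee_rot: [[-0.198, 0.98, 0.002], [0.98, 0.198, 0.0], [0.0, 0.002, -1.0]]
ft_force: [-0.1, 0.2, -1.3]
finger_gap: 0.0172
```

Emit:
{"op": "apply_moves", "data": {
  "series": [
    [0, 0, -0.18, 0, 0, 0, -1],
    [0, 0, -0.36, 0, 0, 0, -1],
    [0, 0, -0.54, 0, 0, 0, -1],
    [0, 0, -0.72, 0, 0, 0, -1],
    [0, 0, -0.9, 0, 0, 0, -1],
    [0, 0, -1.08, 0, 0, 0, -1],
    [0, 0, -1.26, 0, 0, 0, -1],
    [0, 0, -1.33, 0, 0, 0, -1],
    [0, 0, -1.33, 0, 0, 0, -1],
    [0, 0, -1.33, 0, 0, 0, -1]
  ]
}}

```text
time: 8.85
eef_pos: [0.5188, 0.1728, 0.1422]
ee_rot: [[-0.999, 0.049, 0.001], [0.049, 0.999, 0.0], [-0.001, 0.0, -1.0]]
ft_force: [0.0, -0.4, -0.7]
finger_gap: 0.0175
```

```bash
python3 look.py 7 wrist
```

```text
8.9 [0.5187 0.1728 0.1421] [[-0.999, 0.048, 0.001], [0.048, 0.999, 0.0], [-0.001, 0.0, -1.0]] [ 0.15 -0.47 -0.7 ] 0.0174464921800868 [ 0.21  0.5   1.65  0.    0.99 -1.31]
```

View pics/wrist7.png

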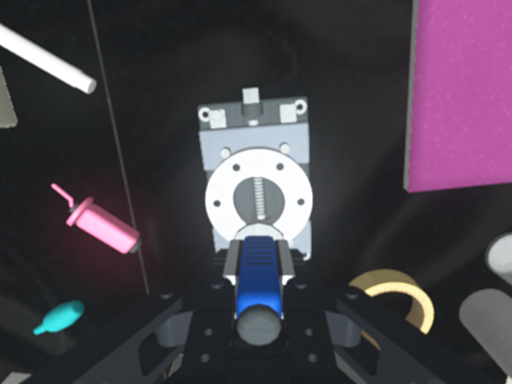

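```bash
python3 - <<'E'
from edge import *
d=np.load("wrist7.npz");c0=np.array([.517,.1725])
for it in range(3):
    E=edges(d,c0);E=E[(np.degrees(E[:,0])>100)&(np.degrees(E[:,0])<260)]
    P=c0+np.c_[np.cos(E[:,0]),np.sin(E[:,0])]*E[:,2:3]
    x,res=circ(P);print(x);c0=x[:2]
print((res*1000).round(1))
print("cap",onz(d,259,325,.1421-.0184+.067))
c=d["color"];cv2.imwrite("pics/crop7.png",cv2.resize(c[140:260,195:320],None,fx=4.5,fy=4.5,interpolation=cv2.INTER_CUBIC))
E
```

```text
[0.51769291 0.17273499 0.04438876]
[0.51775319 0.17274467 0.04441407]
[0.51768382 0.17273593 0.04436306]
[ 0.   0.   0.2  0.   0.  -0.  -0.2 -0.2 -0.2 -0.2 -0.  -0.   0.2  0.2
  0.2  0.2  0.2  0.2 -0.   0.2 -0.  -0.4 -0.  -0.2 -0.2 -0.2 -0.   0.2
  0.2  0.   0. ]
cap [0.51583197 0.17288637 0.1907    ]
```

View pics/crop7.png

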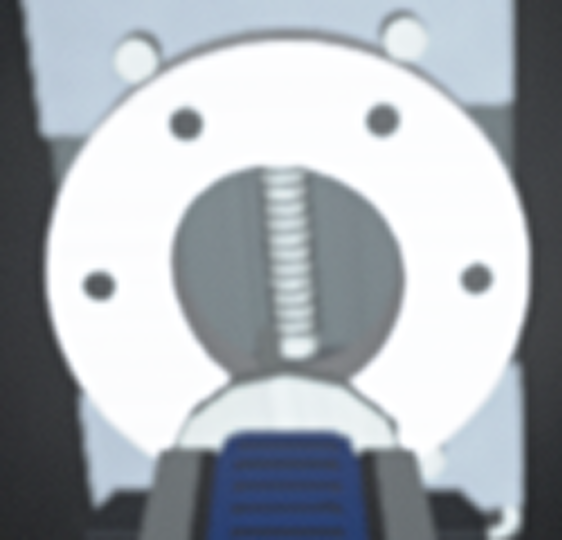

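Both opposite views agree on the centre to 0.2 mm. I'll square the gripper to the world axes and lower the blade into the middle of the bore.

Emit:
{"op": "apply_moves", "data": {
  "series": [
    [0, 0, -0.048, -1, 0, 15, -1],
    [0, 0, -0.048, -1, 0, 30, -1],
    [0, 0, -0.048, -1, 0, 42, -1],
    [0, 0, -0.048, -1, 0, 50, -1],
    [0, 0, -0.048, -1, 0, 53.7, -1],
    [0, 0, -0.048, -1, 0, 53.7, -1],
    [0, 0, -0.048, -1, 0, 53.7, -1]
  ]
}}

```text
time: 9.78
eef_pos: [0.5197, 0.1729, 0.0883]
ee_rot: [[-1.0, -0.001, 0.001], [-0.001, 1.0, 0.0], [-0.001, 0.0, -1.0]]
ft_force: [-0.1, 0.7, -1.3]
finger_gap: 0.0174
```

```bash
python3 look.py 8 wrist
```

```text
9.825 [0.5197 0.1729 0.0883] [[-1.0, -0.001, 0.001], [-0.001, 1.0, 0.0], [-0.001, 0.0, -1.0]] [-0.21 -0.11 -0.8 ] 0.017457445220502313 [ 0.21  0.58  1.69  0.    0.86 -1.36]
```

View pics/wrist8.png

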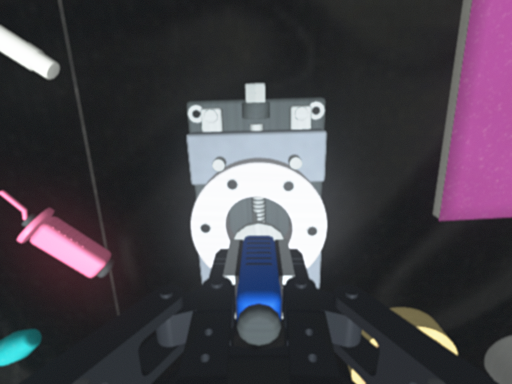

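Emit:
{"op": "apply_moves", "data": {
  "series": [
    [0, 0, 0, -8, 0, 0, -1],
    [0, 0, 0, -16, 0, 0, -1],
    [0, 0, 0, -21, 0, 0, -1],
    [0, 0, 0, -24, 0, 0, -1],
    [0, 0, 0, -24, 0, 0, -1]
  ]
}}

```text
time: 10.45
eef_pos: [0.5436, 0.1728, 0.0879]
ee_rot: [[-1.0, -0.001, -0.0], [-0.001, 1.0, 0.0], [0.0, 0.0, -1.0]]
ft_force: [0.1, 0.3, -1.1]
finger_gap: 0.0173
```

Emit:
{"op": "apply_moves", "data": {
  "series": [
    [0, 0, 0, -0.4, 0, 0, -1],
    [0, 0, 0, -0.8, 0, 0, -1]
  ]
}}

```text
time: 10.7
eef_pos: [0.5441, 0.1728, 0.088]
ee_rot: [[-1.0, -0.001, -0.0], [-0.001, 1.0, -0.0], [0.0, -0.0, -1.0]]
ft_force: [0.6, -0.0, -1.6]
finger_gap: 0.0172
```

Emit:
{"op": "apply_moves", "data": {
  "series": [
    [0, 0, 0, -0.4, 0, 0, -1],
    [0, 0, 0, -0.8, 0, 0, -1]
  ]
}}

```text
time: 10.95
eef_pos: [0.5451, 0.1729, 0.088]
ee_rot: [[-1.0, -0.001, 0.0], [-0.001, 1.0, 0.0], [-0.0, 0.0, -1.0]]
ft_force: [-0.4, 0.7, -1.0]
finger_gap: 0.0174
```

Emit:
{"op": "apply_moves", "data": {
  "series": [
    [0, 0, 0, -0.3, 0, 0, -1],
    [0, 0, 0, -0.6, 0, 0, -1]
  ]
}}

```text
time: 11.2
eef_pos: [0.5456, 0.1728, 0.0879]
ee_rot: [[-1.0, -0.001, -0.0], [-0.001, 1.0, -0.0], [0.0, -0.0, -1.0]]
ft_force: [-0.6, -0.3, -1.2]
finger_gap: 0.0174
```

Emit:
{"op": "apply_moves", "data": {
  "series": [
    [0, 0, 0, -0.3, 0, 0, -1],
    [0, 0, 0, -0.5, 0, 0, -1]
  ]
}}

```text
time: 11.45
eef_pos: [0.5459, 0.1728, 0.0879]
ee_rot: [[-1.0, -0.001, -0.001], [-0.001, 1.0, -0.0], [0.001, -0.0, -1.0]]
ft_force: [-1.5, -0.6, 0.2]
finger_gap: 0.017
```

Emit:
{"op": "apply_moves", "data": {
  "series": [
    [0, 0, 0, -0.3, 0, 0, -1],
    [0, 0, 0, -0.5, 0, 0, -1]
  ]
}}

```text
time: 11.7
eef_pos: [0.5462, 0.1727, 0.0879]
ee_rot: [[-1.0, -0.001, -0.001], [-0.001, 1.0, -0.0], [0.001, -0.0, -1.0]]
ft_force: [-4.5, -0.8, 0.8]
finger_gap: 0.0175
```

Contact at the line: about 4.5 N, with roughly 4–5 N/mm command stiffness. Next come waypoints that follow the measured edge shape, to be corrected by the force readings.

```bash
cat > path.py <<'E'
import numpy as np,sys,json
co=np.load("bore_f.npy");C=np.array([517.6,172.8])
F=lambda a:np.stack([np.ones_like(a)]+[f(n*a) for n in range(1,5) for f in (np.cos,np.sin)],-1)
def q(deg,D):
    a=np.radians(np.atleast_1d(float(deg)))
    p=lambda a:(F(a)@co)[:,None]*np.c_[np.cos(a),np.sin(a)]
    t=p(a+.01)-p(a-.01);t/=np.linalg.norm(t,axis=1)[:,None];n=np.c_[t[:,1],-t[:,0]]
    return (C+p(a)+D*n)[0],n[0]
# args: cmdx cmdy th0 th1 D0 D1 rows
x,y,t0,t1,D0,D1,N=map(float,sys.argv[1:8]);N=int(N)
P=np.array([x,y]);rows=[]
for i in range(1,N+1):
    s=i/N;Q,n=q(t0+(t1-t0)*s,D0+(D1-D0)*s);w=(Q-P).round(1);rows.append([0,0,0,-w[0],w[1],0,-1])
print(json.dumps([[float(v)+0 for v in r] for r in rows]));print("end cmd",P+w,"normal",n.round(2))
E
python3 path.py 546.9 172.8 0 30 6.2 6.2 10; python3 -c "
import sys;sys.argv=['',0,0,0,1,0,0,1]
exec(open('path.py').read());print(q(0,6.2))"; python3 look.py 9 side
```

```text
[[0.0, 0.0, 0.0, 0.0, 1.4, 0.0, -1.0], [0.0, 0.0, 0.0, 0.1, 3.1, 0.0, -1.0], [0.0, 0.0, 0.0, 0.3, 4.7, 0.0, -1.0], [0.0, 0.0, 0.0, 0.7, 6.3, 0.0, -1.0], [0.0, 0.0, 0.0, 1.1, 7.8, 0.0, -1.0], [0.0, 0.0, 0.0, 1.6, 9.3, 0.0, -1.0], [0.0, 0.0, 0.0, 2.2, 10.8, 0.0, -1.0], [0.0, 0.0, 0.0, 2.9, 12.2, 0.0, -1.0], [0.0, 0.0, 0.0, 3.7, 13.6, 0.0, -1.0], [0.0, 0.0, 0.0, 4.5, 14.9, 0.0, -1.0]]
end cmd [542.4 187.7] normal [0.82 0.57]
[[0.0, 0.0, 0.0, -540.7, 173.2, 0.0, -1.0]]
end cmd [540.7 173.2] normal [ 1.   -0.01]
(array([546.90643114, 172.59165001]), array([ 0.9994352 , -0.03360484]))
11.75 [0.5462 0.1727 0.0879] [[-1.0, -0.001, -0.001], [-0.001, 1.0, -0.0], [0.001, -0.0, -1.0]] [-4.04 -1.48 -0.78] 0.017184243654730775 [ 0.2   0.61  1.63 -0.    0.9  -1.37]
```

Emit:
{"op": "apply_moves", "data": {
  "series": [
    [0, 0, 0, 0, 0, 0, -1],
    [0, 0, 0, 0, 1.4, 0, -1],
    [0, 0, 0, 0.1, 3.1, 0, -1],
    [0, 0, 0, 0.3, 4.7, 0, -1],
    [0, 0, 0, 0.7, 6.3, 0, -1]
  ]
}}

```text
time: 12.38
eef_pos: [0.5457, 0.1789, 0.0878]
ee_rot: [[-1.0, -0.001, -0.001], [-0.001, 1.0, -0.0], [0.001, -0.0, -1.0]]
ft_force: [-3.4, -3.9, -1.5]
finger_gap: 0.0173
```

Emit:
{"op": "apply_moves", "data": {
  "series": [
    [0, 0, 0, 0.4, 1.5, 0, -1],
    [0, 0, 0, 0.9, 3.0, 0, -1],
    [0, 0, 0, 1.5, 4.5, 0, -1],
    [0, 0, 0, 2.2, 5.9, 0, -1],
    [0, 0, 0, 3.0, 7.3, 0, -1],
    [0, 0, 0, 3.8, 8.6, 0, -1]
  ]
}}

```text
time: 13.12
eef_pos: [0.542, 0.1873, 0.0879]
ee_rot: [[-1.0, -0.001, -0.0], [-0.001, 1.0, -0.001], [0.0, -0.001, -1.0]]
ft_force: [-2.4, -5.5, -1.5]
finger_gap: 0.0174
```

```bash
python3 path.py 542.4 187.7 30 60 6.2 6.2 10
```

```text
[[0.0, 0.0, 0.0, 0.9, 1.2, 0.0, -1.0], [0.0, 0.0, 0.0, 1.9, 2.4, 0.0, -1.0], [0.0, 0.0, 0.0, 2.9, 3.5, 0.0, -1.0], [0.0, 0.0, 0.0, 4.0, 4.5, 0.0, -1.0], [0.0, 0.0, 0.0, 5.0, 5.5, 0.0, -1.0], [0.0, 0.0, 0.0, 6.2, 6.5, 0.0, -1.0], [0.0, 0.0, 0.0, 7.3, 7.3, 0.0, -1.0], [0.0, 0.0, 0.0, 8.5, 8.1, 0.0, -1.0], [0.0, 0.0, 0.0, 9.8, 8.9, 0.0, -1.0], [0.0, 0.0, 0.0, 11.0, 9.5, 0.0, -1.0]]
end cmd [531.4 197.2] normal [0.46 0.89]
```

Emit:
{"op": "apply_moves", "data": {
  "series": [
    [0, 0, 0, 0.9, 1.2, 0, -1],
    [0, 0, 0, 1.9, 2.4, 0, -1],
    [0, 0, 0, 2.9, 3.5, 0, -1],
    [0, 0, 0, 4.0, 4.4, 0, -1],
    [0, 0, 0, 5.0, 5.4, 0, -1]
  ]
}}

```text
time: 13.75
eef_pos: [0.5373, 0.1927, 0.088]
ee_rot: [[-1.0, -0.001, 0.0], [-0.001, 1.0, -0.001], [-0.0, -0.001, -1.0]]
ft_force: [-1.5, -7.3, -1.7]
finger_gap: 0.0174
```

```bash
python3 path.py 537.4 193.1 45 75 6.1 6.1 10
```

```text
[[0.0, 0.0, 0.0, 1.2, 1.0, 0.0, -1.0], [0.0, 0.0, 0.0, 2.4, 1.8, 0.0, -1.0], [0.0, 0.0, 0.0, 3.6, 2.6, 0.0, -1.0], [0.0, 0.0, 0.0, 4.8, 3.4, 0.0, -1.0], [0.0, 0.0, 0.0, 6.1, 4.1, 0.0, -1.0], [0.0, 0.0, 0.0, 7.4, 4.7, 0.0, -1.0], [0.0, 0.0, 0.0, 8.7, 5.2, 0.0, -1.0], [0.0, 0.0, 0.0, 10.0, 5.7, 0.0, -1.0], [0.0, 0.0, 0.0, 11.3, 6.2, 0.0, -1.0], [0.0, 0.0, 0.0, 12.7, 6.6, 0.0, -1.0]]
end cmd [524.7 199.7] normal [0.24 0.97]
```

Force is 7.5 N and rising a little, so I'll ease off by about 0.5 mm.

Emit:
{"op": "apply_moves", "data": {
  "series": [
    [0, 0, 0, 1.3, 0.7, 0, -1],
    [0, 0, 0, 2.6, 1.4, 0, -1],
    [0, 0, 0, 3.9, 2.1, 0, -1],
    [0, 0, 0, 5.1, 2.8, 0, -1],
    [0, 0, 0, 6.4, 3.5, 0, -1]
  ]
}}

```text
time: 14.38
eef_pos: [0.5309, 0.1967, 0.088]
ee_rot: [[-1.0, -0.001, 0.0], [-0.001, 1.0, 0.0], [-0.0, 0.0, -1.0]]
ft_force: [0.7, -4.5, -0.7]
finger_gap: 0.0173
```

```bash
python3 path.py 531.0 196.6 60 90 5.6 5.5 10; python3 look.py 10 scene side; python3 - <<'E'
import numpy as np,cv2
from h import *
o=[]
for n in ("scene","side"):
    d=np.load(n+"10.npz");c=d["color"]
    u,v=proj(d,[.53,.19,.07]).astype(int)
    o.append(cv2.resize(c[v-35:v+35,u-35:u+35],None,fx=5.5,fy=5.5,interpolation=cv2.INTER_CUBIC))
cv2.imwrite("pics/crop10.png",np.hstack(o))
E
```

```text
[[0.0, 0.0, 0.0, 1.2, 0.7, 0.0, -1.0], [0.0, 0.0, 0.0, 2.4, 1.3, 0.0, -1.0], [0.0, 0.0, 0.0, 3.8, 1.7, 0.0, -1.0], [0.0, 0.0, 0.0, 5.1, 2.2, 0.0, -1.0], [0.0, 0.0, 0.0, 6.4, 2.5, 0.0, -1.0], [0.0, 0.0, 0.0, 7.8, 2.8, 0.0, -1.0], [0.0, 0.0, 0.0, 9.2, 3.1, 0.0, -1.0], [0.0, 0.0, 0.0, 10.6, 3.2, 0.0, -1.0], [0.0, 0.0, 0.0, 12.0, 3.3, 0.0, -1.0], [0.0, 0.0, 0.0, 13.4, 3.3, 0.0, -1.0]]
end cmd [517.6 199.9] normal [-0.  1.]
14.475 [0.5306 0.1968 0.088 ] [[-1.0, -0.001, -0.0], [-0.001, 1.0, 0.0], [0.0, 0.0, -1.0]] [-1.18 -2.68  0.08] 0.017376558824040173 [ 0.25  0.6   1.65  0.    0.89 -1.32]
```

View pics/crop10.png

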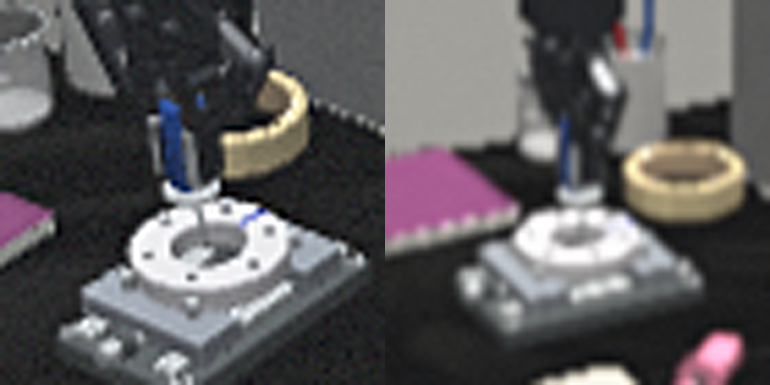

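The blade is hooked inside the bore (scene crop near (205,230)). Force is 3–4.5 N.

Emit:
{"op": "apply_moves", "data": {
  "series": [
    [0, 0, 0, 1.2, 0.7, 0, -1],
    [0, 0, 0, 2.4, 1.3, 0, -1],
    [0, 0, 0, 3.8, 1.8, 0, -1],
    [0, 0, 0, 5.1, 2.3, 0, -1],
    [0, 0, 0, 6.4, 2.6, 0, -1]
  ]
}}

```text
time: 15.1
eef_pos: [0.5246, 0.1991, 0.088]
ee_rot: [[-1.0, -0.001, 0.001], [-0.001, 1.0, -0.0], [-0.001, -0.0, -1.0]]
ft_force: [1.7, -5.7, -0.4]
finger_gap: 0.017
```

```bash
python3 path.py 524.6 199.2 75 105 5.6 5.6 10
```

```text
[[0.0, 0.0, 0.0, 1.4, 0.3, 0.0, -1.0], [0.0, 0.0, 0.0, 2.8, 0.5, 0.0, -1.0], [0.0, 0.0, 0.0, 4.2, 0.7, 0.0, -1.0], [0.0, 0.0, 0.0, 5.6, 0.8, 0.0, -1.0], [0.0, 0.0, 0.0, 7.0, 0.8, 0.0, -1.0], [0.0, 0.0, 0.0, 8.4, 0.8, 0.0, -1.0], [0.0, 0.0, 0.0, 9.9, 0.7, 0.0, -1.0], [0.0, 0.0, 0.0, 11.3, 0.5, 0.0, -1.0], [0.0, 0.0, 0.0, 12.7, 0.2, 0.0, -1.0], [0.0, 0.0, 0.0, 14.1, -0.1, 0.0, -1.0]]
end cmd [510.5 199.1] normal [-0.27  0.96]
```

Emit:
{"op": "apply_moves", "data": {
  "series": [
    [0, 0, 0, 1.4, 0.2, 0, -1],
    [0, 0, 0, 2.8, 0.4, 0, -1],
    [0, 0, 0, 4.2, 0.6, 0, -1],
    [0, 0, 0, 5.6, 0.7, 0, -1],
    [0, 0, 0, 7.0, 0.7, 0, -1],
    [0, 0, 0, 8.4, 0.7, 0, -1]
  ]
}}

```text
time: 15.85
eef_pos: [0.5167, 0.1999, 0.0882]
ee_rot: [[-1.0, -0.001, 0.002], [-0.001, 1.0, 0.0], [-0.002, 0.0, -1.0]]
ft_force: [3.3, -5.3, -0.5]
finger_gap: 0.0172
```

```bash
python3 path.py 516.2 199.9 93 123 5.5 5.5 10
```

```text
[[0.0, 0.0, 0.0, 1.5, -0.1, 0.0, -1.0], [0.0, 0.0, 0.0, 2.9, -0.3, 0.0, -1.0], [0.0, 0.0, 0.0, 4.3, -0.6, 0.0, -1.0], [0.0, 0.0, 0.0, 5.7, -0.9, 0.0, -1.0], [0.0, 0.0, 0.0, 7.0, -1.3, 0.0, -1.0], [0.0, 0.0, 0.0, 8.4, -1.8, 0.0, -1.0], [0.0, 0.0, 0.0, 9.7, -2.4, 0.0, -1.0], [0.0, 0.0, 0.0, 11.0, -3.0, 0.0, -1.0], [0.0, 0.0, 0.0, 12.2, -3.7, 0.0, -1.0], [0.0, 0.0, 0.0, 13.4, -4.5, 0.0, -1.0]]
end cmd [502.8 195.4] normal [-0.56  0.83]
```

Emit:
{"op": "apply_moves", "data": {
  "series": [
    [0, 0, 0, 1.5, -0.1, 0, -1],
    [0, 0, 0, 2.9, -0.4, 0, -1],
    [0, 0, 0, 4.3, -0.7, 0, -1],
    [0, 0, 0, 5.7, -1.0, 0, -1],
    [0, 0, 0, 7.0, -1.4, 0, -1],
    [0, 0, 0, 8.3, -1.9, 0, -1]
  ]
}}

```text
time: 16.6
eef_pos: [0.5087, 0.1982, 0.0883]
ee_rot: [[-1.0, -0.001, 0.002], [-0.001, 1.0, 0.0], [-0.002, 0.0, -1.0]]
ft_force: [3.6, -2.7, 0.9]
finger_gap: 0.0174
```

```bash
python3 path.py 507.9 198.0 111 141 5.4 5.4 10
```

```text
[[0.0, 0.0, 0.0, 1.3, -0.6, 0.0, -1.0], [0.0, 0.0, 0.0, 2.6, -1.2, 0.0, -1.0], [0.0, 0.0, 0.0, 3.8, -1.9, 0.0, -1.0], [0.0, 0.0, 0.0, 5.0, -2.6, 0.0, -1.0], [0.0, 0.0, 0.0, 6.2, -3.5, 0.0, -1.0], [0.0, 0.0, 0.0, 7.3, -4.3, 0.0, -1.0], [0.0, 0.0, 0.0, 8.3, -5.2, 0.0, -1.0], [0.0, 0.0, 0.0, 9.3, -6.2, 0.0, -1.0], [0.0, 0.0, 0.0, 10.3, -7.2, 0.0, -1.0], [0.0, 0.0, 0.0, 11.2, -8.2, 0.0, -1.0]]
end cmd [496.7 189.8] normal [-0.77  0.64]
```

Emit:
{"op": "apply_moves", "data": {
  "series": [
    [0, 0, 0, 1.3, -0.6, 0, -1],
    [0, 0, 0, 2.6, -1.1, 0, -1],
    [0, 0, 0, 3.8, -1.8, 0, -1],
    [0, 0, 0, 5.0, -2.5, 0, -1],
    [0, 0, 0, 6.2, -3.4, 0, -1]
  ]
}}

```text
time: 17.23
eef_pos: [0.5023, 0.1948, 0.0882]
ee_rot: [[-1.0, -0.001, 0.002], [-0.001, 1.0, 0.001], [-0.002, 0.001, -1.0]]
ft_force: [5.1, -2.2, -1.2]
finger_gap: 0.0174
```

```bash
python3 path.py 501.7 194.6 126 156 5.5 5.5 10
```

```text
[[0.0, 0.0, 0.0, 1.1, -0.8, 0.0, -1.0], [0.0, 0.0, 0.0, 2.2, -1.8, 0.0, -1.0], [0.0, 0.0, 0.0, 3.2, -2.7, 0.0, -1.0], [0.0, 0.0, 0.0, 4.2, -3.7, 0.0, -1.0], [0.0, 0.0, 0.0, 5.1, -4.8, 0.0, -1.0], [0.0, 0.0, 0.0, 5.9, -5.8, 0.0, -1.0], [0.0, 0.0, 0.0, 6.7, -7.0, 0.0, -1.0], [0.0, 0.0, 0.0, 7.5, -8.1, 0.0, -1.0], [0.0, 0.0, 0.0, 8.2, -9.3, 0.0, -1.0], [0.0, 0.0, 0.0, 8.8, -10.5, 0.0, -1.0]]
end cmd [492.9 184.1] normal [-0.89  0.45]
```

Emit:
{"op": "apply_moves", "data": {
  "series": [
    [0, 0, 0, 1.1, -0.8, 0, -1],
    [0, 0, 0, 2.2, -1.8, 0, -1],
    [0, 0, 0, 3.2, -2.7, 0, -1],
    [0, 0, 0, 4.2, -3.7, 0, -1],
    [0, 0, 0, 5.1, -4.8, 0, -1],
    [0, 0, 0, 5.9, -5.8, 0, -1]
  ]
}}

```text
time: 17.98
eef_pos: [0.4964, 0.1891, 0.0882]
ee_rot: [[-1.0, -0.001, 0.002], [-0.001, 1.0, 0.001], [-0.002, 0.001, -1.0]]
ft_force: [5.4, -1.4, -0.5]
finger_gap: 0.0176
```

```bash
python3 path.py 495.8 188.8 144 174 5.5 5.5 10
```

```text
[[0.0, 0.0, 0.0, 0.8, -1.2, 0.0, -1.0], [0.0, 0.0, 0.0, 1.6, -2.3, 0.0, -1.0], [0.0, 0.0, 0.0, 2.3, -3.5, 0.0, -1.0], [0.0, 0.0, 0.0, 2.9, -4.7, 0.0, -1.0], [0.0, 0.0, 0.0, 3.5, -6.0, 0.0, -1.0], [0.0, 0.0, 0.0, 4.0, -7.2, 0.0, -1.0], [0.0, 0.0, 0.0, 4.5, -8.5, 0.0, -1.0], [0.0, 0.0, 0.0, 5.0, -9.9, 0.0, -1.0], [0.0, 0.0, 0.0, 5.3, -11.2, 0.0, -1.0], [0.0, 0.0, 0.0, 5.6, -12.6, 0.0, -1.0]]
end cmd [490.2 176.2] normal [-0.98  0.19]
```

Emit:
{"op": "apply_moves", "data": {
  "series": [
    [0, 0, 0, 0.8, -1.2, 0, -1],
    [0, 0, 0, 1.6, -2.3, 0, -1],
    [0, 0, 0, 2.3, -3.5, 0, -1],
    [0, 0, 0, 2.9, -4.7, 0, -1],
    [0, 0, 0, 3.5, -6.0, 0, -1],
    [0, 0, 0, 4.0, -7.2, 0, -1],
    [0, 0, 0, 4.5, -8.5, 0, -1]
  ]
}}

```text
time: 18.85
eef_pos: [0.4918, 0.1806, 0.0882]
ee_rot: [[-1.0, -0.001, 0.002], [-0.001, 1.0, 0.001], [-0.002, 0.001, -1.0]]
ft_force: [5.2, 0.5, -0.7]
finger_gap: 0.0171
```

```bash
python3 path.py 491.3 180.3 165 195 5.5 5.5 10
```

```text
[[0.0, 0.0, 0.0, 0.5, -1.4, 0.0, -1.0], [0.0, 0.0, 0.0, 0.8, -2.7, 0.0, -1.0], [0.0, 0.0, 0.0, 1.1, -4.1, 0.0, -1.0], [0.0, 0.0, 0.0, 1.4, -5.5, 0.0, -1.0], [0.0, 0.0, 0.0, 1.5, -7.0, 0.0, -1.0], [0.0, 0.0, 0.0, 1.6, -8.4, 0.0, -1.0], [0.0, 0.0, 0.0, 1.7, -9.9, 0.0, -1.0], [0.0, 0.0, 0.0, 1.6, -11.4, 0.0, -1.0], [0.0, 0.0, 0.0, 1.5, -12.9, 0.0, -1.0], [0.0, 0.0, 0.0, 1.2, -14.4, 0.0, -1.0]]
end cmd [490.1 165.9] normal [-0.98 -0.18]
```

Emit:
{"op": "apply_moves", "data": {
  "series": [
    [0, 0, 0, 0.5, -1.4, 0, -1],
    [0, 0, 0, 0.8, -2.7, 0, -1],
    [0, 0, 0, 1.1, -4.1, 0, -1],
    [0, 0, 0, 1.4, -5.5, 0, -1],
    [0, 0, 0, 1.5, -7.0, 0, -1],
    [0, 0, 0, 1.6, -8.4, 0, -1]
  ]
}}

```text
time: 19.6
eef_pos: [0.4901, 0.1723, 0.0882]
ee_rot: [[-1.0, -0.001, 0.001], [-0.001, 1.0, 0.001], [-0.001, 0.001, -1.0]]
ft_force: [5.2, 1.7, -0.1]
finger_gap: 0.017
```

```bash
python3 path.py 489.7 171.9 183 213 5.5 5.5 10
```

```text
[[0.0, 0.0, 0.0, 0.1, -1.5, 0.0, -1.0], [0.0, 0.0, 0.0, 0.0, -3.0, 0.0, -1.0], [0.0, 0.0, 0.0, -0.1, -4.5, 0.0, -1.0], [0.0, 0.0, 0.0, -0.4, -6.0, 0.0, -1.0], [0.0, 0.0, 0.0, -0.7, -7.5, 0.0, -1.0], [0.0, 0.0, 0.0, -1.1, -9.0, 0.0, -1.0], [0.0, 0.0, 0.0, -1.6, -10.5, 0.0, -1.0], [0.0, 0.0, 0.0, -2.2, -11.9, 0.0, -1.0], [0.0, 0.0, 0.0, -2.9, -13.3, 0.0, -1.0], [0.0, 0.0, 0.0, -3.7, -14.7, 0.0, -1.0]]
end cmd [493.4 157.2] normal [-0.85 -0.53]
```

Emit:
{"op": "apply_moves", "data": {
  "series": [
    [0, 0, 0, 0.1, -1.5, 0, -1],
    [0, 0, 0, 0.0, -3.0, 0, -1],
    [0, 0, 0, -0.1, -4.5, 0, -1],
    [0, 0, 0, -0.4, -6.0, 0, -1],
    [0, 0, 0, -0.7, -7.5, 0, -1]
  ]
}}

```text
time: 20.23
eef_pos: [0.4907, 0.1649, 0.0882]
ee_rot: [[-1.0, -0.001, 0.001], [-0.001, 1.0, 0.001], [-0.001, 0.001, -1.0]]
ft_force: [4.3, 4.2, -1.1]
finger_gap: 0.0173
```

```bash
python3 path.py 490.4 164.4 198 228 5.5 5.5 10
```

```text
[[0.0, 0.0, 0.0, -0.4, -1.5, 0.0, -1.0], [0.0, 0.0, 0.0, -0.9, -3.0, 0.0, -1.0], [0.0, 0.0, 0.0, -1.5, -4.4, 0.0, -1.0], [0.0, 0.0, 0.0, -2.2, -5.8, 0.0, -1.0], [0.0, 0.0, 0.0, -3.0, -7.2, 0.0, -1.0], [0.0, 0.0, 0.0, -3.9, -8.5, 0.0, -1.0], [0.0, 0.0, 0.0, -4.9, -9.8, 0.0, -1.0], [0.0, 0.0, 0.0, -5.9, -11.0, 0.0, -1.0], [0.0, 0.0, 0.0, -7.0, -12.1, 0.0, -1.0], [0.0, 0.0, 0.0, -8.2, -13.1, 0.0, -1.0]]
end cmd [498.6 151.3] normal [-0.63 -0.78]
```

Emit:
{"op": "apply_moves", "data": {
  "series": [
    [0, 0, 0, -0.4, -1.5, 0, -1],
    [0, 0, 0, -0.9, -3.0, 0, -1],
    [0, 0, 0, -1.5, -4.4, 0, -1],
    [0, 0, 0, -2.2, -5.8, 0, -1],
    [0, 0, 0, -3.1, -7.2, 0, -1]
  ]
}}

```text
time: 20.85
eef_pos: [0.4935, 0.1578, 0.0881]
ee_rot: [[-1.0, -0.001, 0.001], [-0.001, 1.0, 0.001], [-0.001, 0.001, -1.0]]
ft_force: [3.8, 5.1, -0.5]
finger_gap: 0.0174
```

```bash
python3 path.py 493.5 157.2 213 243 5.5 5.5 10
```

```text
[[0.0, 0.0, 0.0, -0.8, -1.3, 0.0, -1.0], [0.0, 0.0, 0.0, -1.8, -2.6, 0.0, -1.0], [0.0, 0.0, 0.0, -2.8, -3.8, 0.0, -1.0], [0.0, 0.0, 0.0, -3.9, -4.9, 0.0, -1.0], [0.0, 0.0, 0.0, -5.1, -5.9, 0.0, -1.0], [0.0, 0.0, 0.0, -6.4, -6.9, 0.0, -1.0], [0.0, 0.0, 0.0, -7.7, -7.7, 0.0, -1.0], [0.0, 0.0, 0.0, -9.1, -8.5, 0.0, -1.0], [0.0, 0.0, 0.0, -10.5, -9.2, 0.0, -1.0], [0.0, 0.0, 0.0, -11.9, -9.7, 0.0, -1.0]]
end cmd [505.4 147.5] normal [-0.34 -0.94]
```

Emit:
{"op": "apply_moves", "data": {
  "series": [
    [0, 0, 0, -0.9, -1.3, 0, -1],
    [0, 0, 0, -1.9, -2.5, 0, -1],
    [0, 0, 0, -2.9, -3.7, 0, -1],
    [0, 0, 0, -4.0, -4.8, 0, -1],
    [0, 0, 0, -5.2, -5.8, 0, -1]
  ]
}}

```text
time: 21.48
eef_pos: [0.4984, 0.152, 0.088]
ee_rot: [[-1.0, -0.001, -0.0], [-0.001, 1.0, 0.001], [0.0, 0.001, -1.0]]
ft_force: [1.9, 5.3, -1.1]
finger_gap: 0.0174
```

```bash
python3 path.py 498.7 151.4 228 258 5.4 5.4 10
```

```text
[[0.0, 0.0, 0.0, -1.3, -1.0, 0.0, -1.0], [0.0, 0.0, 0.0, -2.6, -1.8, 0.0, -1.0], [0.0, 0.0, 0.0, -3.9, -2.6, 0.0, -1.0], [0.0, 0.0, 0.0, -5.3, -3.3, 0.0, -1.0], [0.0, 0.0, 0.0, -6.8, -3.8, 0.0, -1.0], [0.0, 0.0, 0.0, -8.2, -4.3, 0.0, -1.0], [0.0, 0.0, 0.0, -9.7, -4.7, 0.0, -1.0], [0.0, 0.0, 0.0, -11.1, -5.0, 0.0, -1.0], [0.0, 0.0, 0.0, -12.6, -5.2, 0.0, -1.0], [0.0, 0.0, 0.0, -14.0, -5.3, 0.0, -1.0]]
end cmd [512.7 146.1] normal [-0.06 -1.  ]
```

Emit:
{"op": "apply_moves", "data": {
  "series": [
    [0, 0, 0, -1.3, -1.0, 0, -1],
    [0, 0, 0, -2.6, -1.8, 0, -1],
    [0, 0, 0, -3.9, -2.6, 0, -1],
    [0, 0, 0, -5.3, -3.3, 0, -1],
    [0, 0, 0, -6.8, -3.8, 0, -1]
  ]
}}

```text
time: 22.1
eef_pos: [0.5047, 0.1482, 0.0878]
ee_rot: [[-1.0, -0.001, -0.001], [-0.001, 1.0, 0.001], [0.001, 0.001, -1.0]]
ft_force: [-0.3, 4.6, -1.1]
finger_gap: 0.0172
```

```bash
python3 path.py 505.5 147.6 243 273 5.4 5.4 10
```

```text
[[0.0, 0.0, 0.0, -1.4, -0.5, 0.0, -1.0], [0.0, 0.0, 0.0, -2.9, -0.9, 0.0, -1.0], [0.0, 0.0, 0.0, -4.3, -1.2, 0.0, -1.0], [0.0, 0.0, 0.0, -5.8, -1.4, 0.0, -1.0], [0.0, 0.0, 0.0, -7.2, -1.5, 0.0, -1.0], [0.0, 0.0, 0.0, -8.7, -1.6, 0.0, -1.0], [0.0, 0.0, 0.0, -10.1, -1.6, 0.0, -1.0], [0.0, 0.0, 0.0, -11.5, -1.5, 0.0, -1.0], [0.0, 0.0, 0.0, -12.8, -1.3, 0.0, -1.0], [0.0, 0.0, 0.0, -14.1, -1.1, 0.0, -1.0]]
end cmd [519.6 146.5] normal [ 0.17 -0.99]
```

Emit:
{"op": "apply_moves", "data": {
  "series": [
    [0, 0, 0, -1.4, -0.5, 0, -1],
    [0, 0, 0, -2.9, -1.0, 0, -1],
    [0, 0, 0, -4.3, -1.3, 0, -1],
    [0, 0, 0, -5.8, -1.5, 0, -1],
    [0, 0, 0, -7.2, -1.6, 0, -1]
  ]
}}

```text
time: 22.72
eef_pos: [0.5115, 0.1465, 0.0877]
ee_rot: [[-1.0, -0.001, -0.002], [-0.001, 1.0, 0.001], [0.002, 0.001, -1.0]]
ft_force: [-2.6, 4.6, -1.2]
finger_gap: 0.0172
```

```bash
python3 path.py 512.7 146.0 258 288 5.5 5.5 10
```

```text
[[0.0, 0.0, 0.0, -1.5, -0.1, 0.0, -1.0], [0.0, 0.0, 0.0, -2.9, -0.1, 0.0, -1.0], [0.0, 0.0, 0.0, -4.3, 0.0, 0.0, -1.0], [0.0, 0.0, 0.0, -5.6, 0.2, 0.0, -1.0], [0.0, 0.0, 0.0, -6.9, 0.4, 0.0, -1.0], [0.0, 0.0, 0.0, -8.2, 0.6, 0.0, -1.0], [0.0, 0.0, 0.0, -9.5, 0.9, 0.0, -1.0], [0.0, 0.0, 0.0, -10.8, 1.3, 0.0, -1.0], [0.0, 0.0, 0.0, -12.0, 1.6, 0.0, -1.0], [0.0, 0.0, 0.0, -13.2, 2.0, 0.0, -1.0]]
end cmd [525.9 148. ] normal [ 0.34 -0.94]
```

Emit:
{"op": "apply_moves", "data": {
  "series": [
    [0, 0, 0, -1.5, -0.1, 0, -1],
    [0, 0, 0, -2.9, -0.1, 0, -1],
    [0, 0, 0, -4.3, 0.0, 0, -1],
    [0, 0, 0, -5.6, 0.2, 0, -1],
    [0, 0, 0, -6.9, 0.4, 0, -1]
  ]
}}

```text
time: 23.35
eef_pos: [0.5188, 0.1466, 0.0878]
ee_rot: [[-1.0, -0.001, -0.001], [-0.001, 1.0, 0.0], [0.001, 0.0, -1.0]]
ft_force: [-3.3, 4.5, -0.2]
finger_gap: 0.0171
```

```bash
python3 path.py 519.6 146.4 273 303 5.5 5.5 10
```

```text
[[0.0, 0.0, 0.0, -1.3, 0.2, 0.0, -1.0], [0.0, 0.0, 0.0, -2.6, 0.5, 0.0, -1.0], [0.0, 0.0, 0.0, -3.9, 0.9, 0.0, -1.0], [0.0, 0.0, 0.0, -5.1, 1.2, 0.0, -1.0], [0.0, 0.0, 0.0, -6.3, 1.6, 0.0, -1.0], [0.0, 0.0, 0.0, -7.4, 2.1, 0.0, -1.0], [0.0, 0.0, 0.0, -8.6, 2.6, 0.0, -1.0], [0.0, 0.0, 0.0, -9.7, 3.1, 0.0, -1.0], [0.0, 0.0, 0.0, -10.8, 3.7, 0.0, -1.0], [0.0, 0.0, 0.0, -11.9, 4.3, 0.0, -1.0]]
end cmd [531.5 150.7] normal [ 0.49 -0.87]
```

Emit:
{"op": "apply_moves", "data": {
  "series": [
    [0, 0, 0, -1.3, 0.2, 0, -1],
    [0, 0, 0, -2.6, 0.5, 0, -1],
    [0, 0, 0, -3.9, 0.9, 0, -1],
    [0, 0, 0, -5.1, 1.2, 0, -1],
    [0, 0, 0, -6.3, 1.6, 0, -1],
    [0, 0, 0, -7.4, 2.1, 0, -1]
  ]
}}

```text
time: 24.1
eef_pos: [0.5262, 0.1486, 0.0878]
ee_rot: [[-1.0, -0.001, -0.001], [-0.001, 1.0, -0.0], [0.001, -0.0, -1.0]]
ft_force: [-3.7, 2.8, -1.1]
finger_gap: 0.0173
```

```bash
python3 path.py 527.0 148.5 291 321 5.5 5.5 10
```

```text
[[0.0, 0.0, 0.0, -1.2, 0.5, 0.0, -1.0], [0.0, 0.0, 0.0, -2.3, 1.0, 0.0, -1.0], [0.0, 0.0, 0.0, -3.4, 1.6, 0.0, -1.0], [0.0, 0.0, 0.0, -4.5, 2.2, 0.0, -1.0], [0.0, 0.0, 0.0, -5.7, 2.8, 0.0, -1.0], [0.0, 0.0, 0.0, -6.7, 3.5, 0.0, -1.0], [0.0, 0.0, 0.0, -7.8, 4.2, 0.0, -1.0], [0.0, 0.0, 0.0, -8.9, 5.0, 0.0, -1.0], [0.0, 0.0, 0.0, -9.9, 5.9, 0.0, -1.0], [0.0, 0.0, 0.0, -11.0, 6.8, 0.0, -1.0]]
end cmd [538.  155.3] normal [ 0.68 -0.73]
```

Emit:
{"op": "apply_moves", "data": {
  "series": [
    [0, 0, 0, -1.2, 0.4, 0, -1],
    [0, 0, 0, -2.4, 0.9, 0, -1],
    [0, 0, 0, -3.5, 1.4, 0, -1],
    [0, 0, 0, -4.6, 2.0, 0, -1],
    [0, 0, 0, -5.8, 2.6, 0, -1]
  ]
}}

```text
time: 24.72
eef_pos: [0.5319, 0.1511, 0.0878]
ee_rot: [[-1.0, -0.001, -0.002], [-0.001, 1.0, -0.0], [0.002, -0.0, -1.0]]
ft_force: [-4.4, 2.3, -0.2]
finger_gap: 0.0171
```

```bash
python3 path.py 532.8 151.1 306 336 5.7 5.8 10
```

```text
[[0.0, 0.0, 0.0, -1.1, 0.7, 0.0, -1.0], [0.0, 0.0, 0.0, -2.2, 1.5, 0.0, -1.0], [0.0, 0.0, 0.0, -3.2, 2.2, 0.0, -1.0], [0.0, 0.0, 0.0, -4.3, 3.1, 0.0, -1.0], [0.0, 0.0, 0.0, -5.3, 4.0, 0.0, -1.0], [0.0, 0.0, 0.0, -6.4, 5.0, 0.0, -1.0], [0.0, 0.0, 0.0, -7.4, 6.0, 0.0, -1.0], [0.0, 0.0, 0.0, -8.3, 7.2, 0.0, -1.0], [0.0, 0.0, 0.0, -9.2, 8.3, 0.0, -1.0], [0.0, 0.0, 0.0, -10.0, 9.6, 0.0, -1.0]]
end cmd [542.8 160.7] normal [ 0.85 -0.53]
```

Emit:
{"op": "apply_moves", "data": {
  "series": [
    [0, 0, 0, -1.1, 0.7, 0, -1],
    [0, 0, 0, -2.2, 1.5, 0, -1],
    [0, 0, 0, -3.2, 2.2, 0, -1],
    [0, 0, 0, -4.3, 3.1, 0, -1],
    [0, 0, 0, -5.3, 4.0, 0, -1]
  ]
}}

```text
time: 25.35
eef_pos: [0.5375, 0.1551, 0.0878]
ee_rot: [[-1.0, -0.001, -0.001], [-0.001, 1.0, -0.0], [0.001, -0.0, -1.0]]
ft_force: [-4.0, 1.9, -0.4]
finger_gap: 0.017
```

```bash
python3 path.py 538.1 155.1 321 351 5.8 6.0 10
```

```text
[[0.0, 0.0, 0.0, -1.1, 1.0, 0.0, -1.0], [0.0, 0.0, 0.0, -2.1, 2.0, 0.0, -1.0], [0.0, 0.0, 0.0, -3.1, 3.1, 0.0, -1.0], [0.0, 0.0, 0.0, -4.0, 4.3, 0.0, -1.0], [0.0, 0.0, 0.0, -4.8, 5.5, 0.0, -1.0], [0.0, 0.0, 0.0, -5.6, 6.9, 0.0, -1.0], [0.0, 0.0, 0.0, -6.3, 8.2, 0.0, -1.0], [0.0, 0.0, 0.0, -7.0, 9.7, 0.0, -1.0], [0.0, 0.0, 0.0, -7.5, 11.2, 0.0, -1.0], [0.0, 0.0, 0.0, -8.0, 12.7, 0.0, -1.0]]
end cmd [546.1 167.8] normal [ 0.97 -0.23]
```

Emit:
{"op": "apply_moves", "data": {
  "series": [
    [0, 0, 0, -1.1, 1.0, 0, -1],
    [0, 0, 0, -2.1, 2.0, 0, -1],
    [0, 0, 0, -3.1, 3.1, 0, -1],
    [0, 0, 0, -4.0, 4.3, 0, -1],
    [0, 0, 0, -4.8, 5.5, 0, -1]
  ]
}}

```text
time: 25.98
eef_pos: [0.5423, 0.1605, 0.0878]
ee_rot: [[-1.0, -0.001, -0.001], [-0.001, 1.0, -0.0], [0.001, -0.0, -1.0]]
ft_force: [-4.4, 0.7, -0.9]
finger_gap: 0.0171
```

```bash
python3 path.py 542.9 160.6 336 366 5.9 6.0 10
```

```text
[[0.0, 0.0, 0.0, -0.8, 1.4, 0.0, -1.0], [0.0, 0.0, 0.0, -1.5, 2.7, 0.0, -1.0], [0.0, 0.0, 0.0, -2.1, 4.2, 0.0, -1.0], [0.0, 0.0, 0.0, -2.7, 5.7, 0.0, -1.0], [0.0, 0.0, 0.0, -3.1, 7.2, 0.0, -1.0], [0.0, 0.0, 0.0, -3.4, 8.8, 0.0, -1.0], [0.0, 0.0, 0.0, -3.7, 10.4, 0.0, -1.0], [0.0, 0.0, 0.0, -3.8, 12.0, 0.0, -1.0], [0.0, 0.0, 0.0, -3.8, 13.6, 0.0, -1.0], [0.0, 0.0, 0.0, -3.7, 15.2, 0.0, -1.0]]
end cmd [546.6 175.8] normal [0.99 0.1 ]
```

Emit:
{"op": "apply_moves", "data": {
  "series": [
    [0, 0, 0, -0.8, 1.4, 0, -1],
    [0, 0, 0, -1.5, 2.7, 0, -1],
    [0, 0, 0, -2.1, 4.2, 0, -1],
    [0, 0, 0, -2.7, 5.7, 0, -1],
    [0, 0, 0, -3.1, 7.2, 0, -1]
  ]
}}

```text
time: 26.6
eef_pos: [0.5456, 0.1677, 0.0879]
ee_rot: [[-1.0, -0.001, -0.001], [-0.001, 1.0, -0.0], [0.001, -0.0, -1.0]]
ft_force: [-3.9, -0.8, -0.6]
finger_gap: 0.0177
```

Emit:
{"op": "apply_moves", "data": {
  "series": [
    [0, 0, 0, -0.3, 1.6, 0, -1],
    [0, 0, 0, -0.6, 3.2, 0, -1],
    [0, 0, 0, -0.8, 4.8, 0, -1],
    [0, 0, 0, -0.8, 6.4, 0, -1],
    [0, 0, 0, -0.7, 8.0, 0, -1],
    [0, 0, 0, -0.7, 8.0, 0, -1]
  ]
}}

```text
time: 27.35
eef_pos: [0.5463, 0.1757, 0.0879]
ee_rot: [[-1.0, -0.001, -0.0], [-0.001, 1.0, -0.0], [0.0, -0.0, -1.0]]
ft_force: [-4.9, -1.8, 0.1]
finger_gap: 0.0171
```

Emit:
{"op": "apply_moves", "data": {
  "series": [
    [0, 0, 0, 0.2, 1.5, 0, -1],
    [0, 0, 0, 0.4, 3.0, 0, -1],
    [0, 0, 0, 0.4, 3.0, 0, -1],
    [0, 0, 0, 0.4, 3.0, 0, -1]
  ]
}}

```text
time: 27.85
eef_pos: [0.5459, 0.1786, 0.0879]
ee_rot: [[-1.0, -0.001, -0.0], [-0.001, 1.0, -0.0], [0.0, -0.0, -1.0]]
ft_force: [-4.6, -1.8, -1.0]
finger_gap: 0.0171
```

```bash
python3 look.py 11 side wrist scene
```

```text
28.0 [0.5459 0.1786 0.0879] [[-1.0, -0.001, -0.0], [-0.001, 1.0, -0.0], [0.0, -0.0, -1.0]] [-4.28 -2.15 -1.12] 0.01740710257703573 [ 0.21  0.61  1.63 -0.    0.9  -1.36]
```

View pics/wrist11.png

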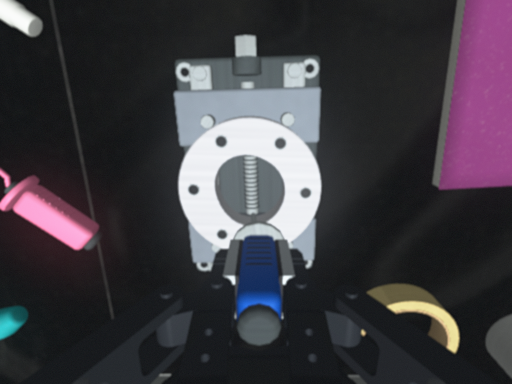

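Circle closed with the readings between about 3 and 7.5 N all round. I'll unhook inward and lift out.

Emit:
{"op": "apply_moves", "data": {
  "series": [
    [0, 0, 0, 3, -1, 0, -1],
    [0, 0, 0, 10, -2, 0, -1],
    [0, 0, 0, 18, -4, 0, -1],
    [0, 0, 0, 26, -6, 0, -1],
    [0, 0, 0, 26, -6, 0, -1],
    [0, 0, 0, 26, -6, -20, -1],
    [0, 0, 0, 26, -6, -50, -1],
    [0, 0, 0, 26, -6, -80, -1],
    [0, 0, 0, 26, -6, -112, -1],
    [0, 0, 0, 26, -6, -112, -1]
  ]
}}

```text
time: 29.25
eef_pos: [0.5215, 0.1731, 0.2023]
ee_rot: [[-1.0, -0.001, 0.005], [-0.001, 1.0, 0.001], [-0.005, 0.001, -1.0]]
ft_force: [-0.6, 0.2, -1.0]
finger_gap: 0.0174
```

Emit:
{"op": "apply_moves", "data": {
  "series": [
    [0, 0, 0, -2, -50, 0, -1],
    [0, 0, 0, -5, -100, 0, -1],
    [0, 0, 0, -8, -150, 0, -1],
    [0, 0, 0, -11, -200, 0, -1],
    [0, 0, 0, -14, -250, 0, -1],
    [0, 0, 0, -17, -300, 0, -1],
    [0, 0, 0, -20, -350, 0, -1],
    [0, 0, 0, -23, -400, 20, -1],
    [0, 0, 0, -23, -444, 50, -1],
    [0, 0, 0, -23, -444, 50, -1]
  ]
}}

```text
time: 30.5
eef_pos: [0.5422, -0.2733, 0.1468]
ee_rot: [[-1.0, 0.002, -0.003], [0.002, 1.0, 0.002], [0.003, 0.002, -1.0]]
ft_force: [0.2, -0.3, -1.1]
finger_gap: 0.017
```

```bash
python3 look.py 12 wrist scene
```

```text
30.6 [ 0.5432 -0.2711  0.149 ] [[-1.0, -0.0, -0.001], [-0.0, 1.0, 0.001], [0.001, 0.001, -1.0]] [ 0.51  0.52 -1.06] 0.017688911117503845 [-0.56  0.57  1.49  0.    1.09 -2.13]
```

View pics/wrist12.png

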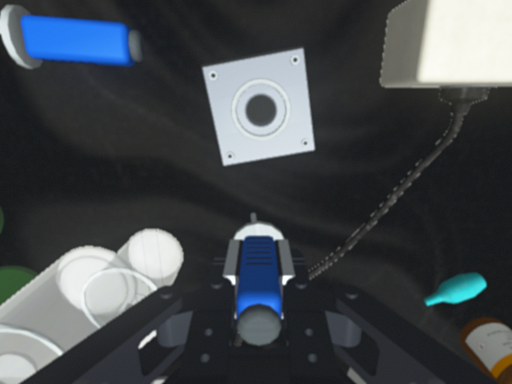

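```bash
python3 - <<'E'
import numpy as np,cv2
from h import *
d=np.load("wrist12.npz");c=d["color"];g=cv2.cvtColor(c,cv2.COLOR_BGR2GRAY)
s=g[80:140,232:290]
_,m=cv2.threshold(s,110,255,cv2.THRESH_BINARY_INV)
cs,_=cv2.findContours(m,0,1);k=max(cs,key=cv2.contourArea)
(cx,cy),ax,an=cv2.fitEllipse(k);print(cx+232,cy+80,ax,onz(d,cx+232,cy+80,.044).round(4),"dia mm",np.array(ax)*(d["T"][2,3]-.044)/290*1000)
B=np.array([onz(d,u,v,.044)[:2] for u,v in [(212,75),(295,59),(304,142),(230,156)]]);print(B.round(4),B.mean(0))
E
```

```text
260.58140563964844 109.85125732421875 (28.756446838378906, 29.767330169677734) [ 0.4678 -0.2715  0.044 ] dia mm [23.63059169 24.46128442]
[[ 0.4423 -0.3084]
 [ 0.4314 -0.2457]
 [ 0.4931 -0.2361]
 [ 0.5044 -0.2968]] [ 0.46777568 -0.27175956]
```

Emit:
{"op": "apply_moves", "data": {
  "series": [
    [0, 0, 0, 30, 0, 0, -1],
    [0, 0, 0, 60, 0, 10, -1],
    [0, 0, 0, 75, -0.4, 25, -1],
    [0, 0, 0, 75, -0.4, 32, -1],
    [0, 0, 0, 75, -0.4, 32, -1],
    [0, 0, 0, 75, -0.4, 32, -1]
  ]
}}

```text
time: 31.35
eef_pos: [0.4697, -0.2716, 0.1185]
ee_rot: [[-1.0, -0.002, 0.001], [-0.002, 1.0, -0.001], [-0.001, -0.001, -1.0]]
ft_force: [0.7, 0.1, -1.0]
finger_gap: 0.0172
```

```bash
python3 look.py 13 scene side wrist; python3 - <<'E'
import numpy as np,cv2
from h import *
o=[]
for n in ("scene","side","wrist"):
    d=np.load(n+"13.npz");c=d["color"]
    u,v=proj(d,[.468,-.2715,.07]).astype(int);k=30 if n!="wrist" else 70
    o.append(cv2.resize(c[v-k:v+k,u-k:u+k],(266,266),interpolation=cv2.INTER_CUBIC))
cv2.imwrite("pics/crop13.png",np.hstack(o))
E
```

```text
31.5 [ 0.4692 -0.2717  0.1183] [[-1.0, -0.002, 0.001], [-0.002, 1.0, -0.0], [-0.001, -0.0, -1.0]] [ 0.1   0.43 -1.31] 0.017245748488259206 [-0.64  0.53  1.68  0.    0.92 -2.21]
```

View pics/crop13.png

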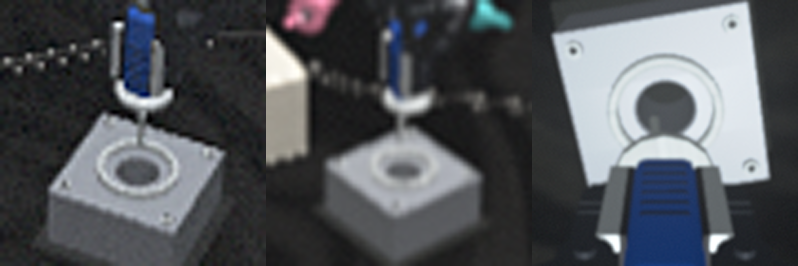

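Emit:
{"op": "apply_moves", "data": {
  "series": [
    [0, 0, 0, 0.9, 0.2, 10, -1],
    [0, 0, 0, 0.9, 0.2, 20, -1],
    [0, 0, 0, 0.9, 0.2, 30, -1],
    [0, 0, 0, 0.9, 0.2, 40, -1],
    [0, 0, 0, 0.9, 0.2, 48, -1],
    [0, 0, 0, 0.9, 0.2, 53, -1],
    [0, 0, 0, 0.9, 0.2, 53, -1]
  ]
}}

```text
time: 32.38
eef_pos: [0.4676, -0.2713, 0.0647]
ee_rot: [[-1.0, -0.001, -0.0], [-0.001, 1.0, 0.0], [0.0, 0.0, -1.0]]
ft_force: [0.4, -0.1, -0.6]
finger_gap: 0.0171
```

Emit:
{"op": "apply_moves", "data": {
  "series": [
    [0, 0, 0, 0, 0, 1.5, -1],
    [0, 0, 0, 0, 0, 2.6, -1],
    [0, 0, 0, 0, 0, 2.6, -1]
  ]
}}

```text
time: 32.75
eef_pos: [0.4678, -0.2715, 0.0625]
ee_rot: [[-1.0, -0.001, 0.0], [-0.001, 1.0, -0.0], [-0.0, -0.0, -1.0]]
ft_force: [0.4, -0.4, -1.1]
finger_gap: 0.0174
```

Emit:
{"op": "apply_moves", "data": {
  "series": [
    [0, 0, 0, 0, 0, 0.5, -1],
    [0, 0, 0, 0, 0, 0.5, -1]
  ]
}}

```text
time: 33.0
eef_pos: [0.4678, -0.2715, 0.0624]
ee_rot: [[-1.0, -0.001, 0.0], [-0.001, 1.0, -0.0], [-0.0, -0.0, -1.0]]
ft_force: [-1.7, 1.8, 9.3]
finger_gap: 0.0173
```

Emit:
{"op": "apply_moves", "data": {
  "series": [
    [0, 0, 0, 0, 0, 0.5, -1],
    [0, 0, 0, 0, 0, 0.5, -1]
  ]
}}

```text
time: 33.25
eef_pos: [0.4679, -0.2715, 0.0624]
ee_rot: [[-1.0, -0.001, 0.001], [-0.001, 1.0, -0.001], [-0.001, -0.001, -1.0]]
ft_force: [-3.5, 2.0, 20.2]
finger_gap: 0.017
```

Seated at the same height as at the start (TCP z 0.0624, 20 N down). I'll ease off and release.

Emit:
{"op": "apply_moves", "data": {
  "series": [
    [0, 0, 0, 0, 0, -0.7, -1],
    [0, 0, 0, 0, 0, -0.7, -0.5],
    [0, 0, 0, 0, 0, -0.7, -0.2],
    [0, 0, 0, 0, 0, -0.7, 0.3],
    [0, 0, 0, 0, 0, -0.7, 0.8],
    [0, 0, 0, 0, 0, -0.7, 1],
    [0, 0, 0, 0, 0, -0.7, 1],
    [0, 0, 0, 0, 0, -0.7, 1],
    [0, 0, 0, 0, 0, -0.7, 1]
  ]
}}

```text
time: 34.38
eef_pos: [0.4677, -0.2715, 0.0621]
ee_rot: [[-1.0, -0.001, 0.0], [-0.001, 1.0, 0.0], [-0.0, 0.0, -1.0]]
ft_force: [-0.4, -0.3, 0.5]
finger_gap: 0.0853
```

```bash
python3 look.py 14 wrist
```

```text
34.425 [ 0.4677 -0.2715  0.0621] [[-1.0, -0.001, 0.0], [-0.001, 1.0, -0.0], [-0.0, -0.0, -1.0]] [ 0.38 -0.3   0.13] 0.08544581847288198 [-0.64  0.62  1.73 -0.    0.79 -2.21]
```

View pics/wrist14.png

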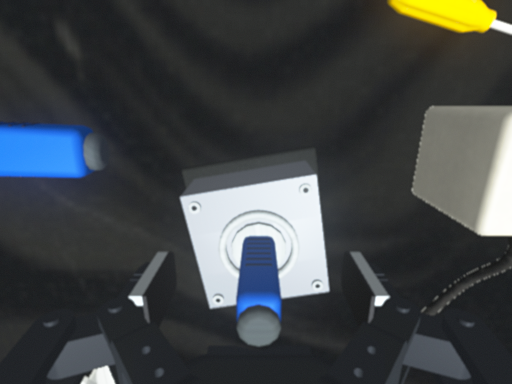

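Released, with the tool standing inside the ring. I'll retreat straight up and check from above.

Emit:
{"op": "apply_moves", "data": {
  "series": [
    [0, 0, 0, 0, 0, -20, 1],
    [0, 0, 0, 0, 0, -50, 1],
    [0, 0, 0, 0, 0, -90, 1],
    [0, 0, 0, 0, 0, -112, 1],
    [0, 0, 0, -40, 0, -112, 1],
    [0, 0, 0, -75, 0, -112, 1],
    [0, 0, 0, -75, 0, -112, 1],
    [0, 0, 0, -75, 0, -112, 1]
  ]
}}

```text
time: 35.42
eef_pos: [0.5421, -0.2711, 0.1738]
ee_rot: [[-1.0, -0.001, -0.001], [-0.001, 1.0, 0.0], [0.001, 0.0, -1.0]]
ft_force: [-0.0, -0.3, -0.1]
finger_gap: 0.0853
```

```bash
python3 look.py 15 wrist scene; python3 - <<'E'
import numpy as np,cv2
from h import *
d=np.load("wrist15.npz");c=d["color"]
u,v=proj(d,[.468,-.2715,.08]).astype(int);v=max(v,60)
a=cv2.resize(c[v-60:v+60,u-60:u+60],(400,400),interpolation=cv2.INTER_CUBIC);print(u-60,v-60)
d=np.load("scene15.npz");b=cv2.resize(d["color"][190:260,265:335],(400,400),interpolation=cv2.INTER_CUBIC)
cv2.imwrite("pics/crop15.png",np.hstack([a,b]))
E
```

```text
35.525 [ 0.5419 -0.2713  0.174 ] [[-1.0, -0.001, -0.001], [-0.001, 1.0, 0.0], [0.001, 0.0, -1.0]] [ 0.31 -0.38  0.14] 0.08532523344469808 [-0.56  0.53  1.47 -0.    1.14 -2.13]
198 50
```

View pics/crop15.png

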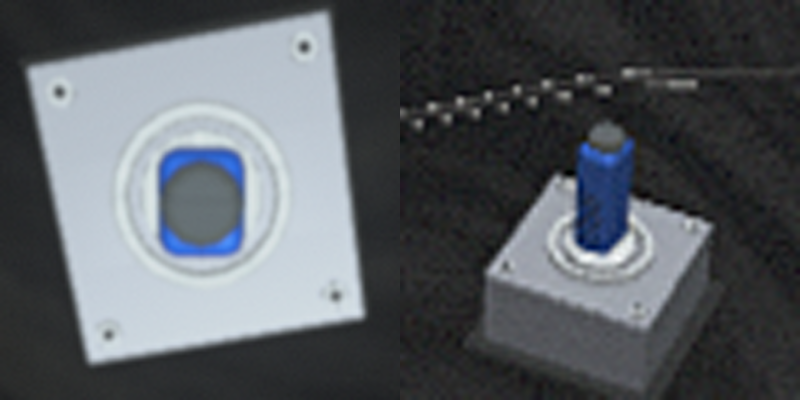

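View pics/scene15.png

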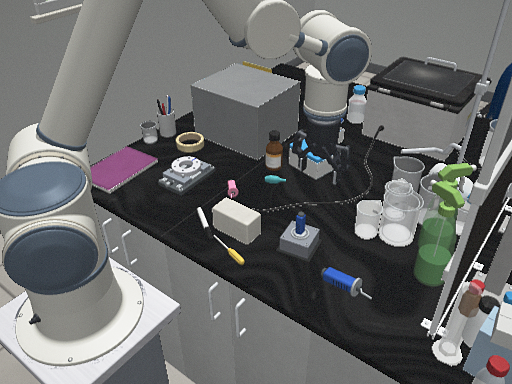

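The top view shows the tool upright and concentric with the ring, and the other objects are where they were. I'm handing it in.

```bash
python3 -c "
from workcell import close_job
print(close_job())"
```

```text
the job is handed in; nothing more can be done
None
```

I ran the blade once round the bore edge, anticlockwise from the blue line and about 3 mm past it, stood the tool back in its holder, and handed the job in at about 35.5 s. The close call gives no verdict.

- **Tool choice:** I took the small blue tool standing in the grey block. I left the pink one and the larger blue one alone.
- **Force on the edge:** the wrist readings, one at the end of each short move, were between about 3 and 7.5 N all the way round. I followed the bore shape measured from the wrist camera and corrected it by the force. I have no contact readings from between those points.
- **Return to the holder:** the tool seated at the same height as at the start (TCP z 62.4 mm). I pressed it down with about 20 N on the block, eased off, and released it. In the last pictures it stands upright and concentric with the ring, and the gripper is clear.
- **Other things on the bench:** the pen, screwdriver and tape roll look unmoved in the last scene picture. I compared this by eye only.
- **One check that disagreed:** the wrist camera put the tool's end cap 1.5 to 3 mm off the gripper's centre line, but the bore contacts implied about 0.2 mm. I went by the contacts, and the seating agreed with them.

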